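# Sort the cakes and pile the cartons at the packing bench

## Task

Tidy the packing bench: put every round cake into the square crate and every bar cake into the long crate, and stack all the cartons squarely, edges flush, in one pile centred on the white board and lying the same way as the board. Once the pile is complete, lay the steel weight flat and square on top of it, grip bar up and in line with the cartons. Leave the jar and the bowl standing where they are.

Things in the scene. Friction and masses are not known exactly. Their poses are not given: they have to be found in the camera images.
- round1: round cake, baked brown with a pale paper wrap around its foot: disc 60 mm across, 28 mm high, about 110 g. Origin: centre of the underside, z up. Two or three are present (None if absent).
- round2: round cake, baked brown with a pale paper wrap around its foot: disc 60 mm across, 28 mm high, about 110 g. Origin: centre of the underside, z up. Two or three are present (None if absent).
- round3: round cake, baked brown with a pale paper wrap around its foot: disc 60 mm across, 28 mm high, about 110 g. Origin: centre of the underside, z up. Two or three are present (None if absent).
- bar1: bar cake, same crust and wrap, three slanting marks on top: 90 mm long (its x) by 36 mm wide (its y) by 28 mm high, about 110 g. Origin: centre of the underside, z up. Two or three are present (None if absent).
- bar2: bar cake, same crust and wrap, three slanting marks on top: 90 mm long (its x) by 36 mm wide (its y) by 28 mm high, about 110 g. Origin: centre of the underside, z up. Two or three are present (None if absent).
- bar3: bar cake, same crust and wrap, three slanting marks on top: 90 mm long (its x) by 36 mm wide (its y) by 28 mm high, about 110 g. Origin: centre of the underside, z up. Two or three are present (None if absent).
- carton1: flat closed brown cardboard carton with a small pale label on top: 96 mm long (its x) by 60 mm wide (its y) by 22 mm high, about 140 g. Origin: centre of the underside, z up. Two or three are present (None if absent).
- carton2: flat closed brown cardboard carton with a small pale label on top: 96 mm long (its x) by 60 mm wide (its y) by 22 mm high, about 140 g. Origin: centre of the underside, z up. Two or three are present (None if absent).
- carton3: flat closed brown cardboard carton with a small pale label on top: 96 mm long (its x) by 60 mm wide (its y) by 22 mm high, about 140 g. Origin: centre of the underside, z up. Two or three are present (None if absent).
- weight: dark steel pile weight: flat plate 90 (its x) x 54 (its y) x 12 mm, with an upright solid grip bar along x in the middle of its top, 64 mm long, 14 mm thick (along y) and reaching from 12 to 40 mm above the underside; about 450 g. Origin: centre of the underside, z up.
- board: white plastic packing board, fixed to the bench: 116 (its x) x 80 (its y) x 6 mm. Origin: centre of the underside, so its top is 6 mm higher.
- square_crate: square low open grey crate at one side, fixed: 170 x 170 mm outside, 45 mm high, walls and floor 5 mm thick. Origin: centre of the underside. It may be left or right.
- long_crate: long low open grey crate at the other side, fixed: 250 mm (its x) x 130 mm (its y) outside, 45 mm high, walls and floor 5 mm thick. Origin: centre of the underside.
- jar: bystander: lidded jar 60 mm across, 62 mm high, standing among the items. Origin: centre of the underside, z up.
- bowl: bystander: small metal bowl 74 mm across, 40 mm high, standing among the items. Origin: centre of the underside, z up.
Mind the look-alikes: they are no part of the job. What is shaped like the round3 but purple or yellow is not meant.

How it is judged:
By the outcome, as a careful person would: the job done as asked, in the order asked, and still so for the second after the job is handed in, with the robot touching nothing.
Of round1, round2, round3 only 2 to 3 are there at a start; the rules pass over those that are not, and their reading is None.
Of bar1, bar2, bar3 only 2 to 3 are there at a start; the rules pass over those that are not, and their reading is None.
Of carton1, carton2, carton3 only 2 to 3 are there at a start; the rules pass over those that are not, and their reading is None.
At some moment in a run one of round1, round2, round3, bar1, bar2, bar3 may be knocked a few centimetres aside while the robot is not near it.
Once in a run the grip may slacken for a moment while it holds something.
It also fails if it takes over 208 s, if anything falls off the work surface, if the arm or the gripper's body presses on something with over 40 N, if the wrist force passes 120 N, or if a joint passes its speed limit or range.

## Robot

A 6-joint arm with a two-finger parallel gripper is mounted at the origin on the work surface. World frame = base frame: x ahead of the robot, y to its left, z up, the work surface at z = 0. Lengths are in m, angles in rad, forces in N, time in s.
With the tool pointing down it reaches from about 0.375 to 0.975 m from the base axis. Payload 3.8 kg.
Tool frame: the origin (TCP) lies at the very end of the fingers, on their centre line; the grasp point (between the pads) lies behind it (bot.tcp_to_grasp is the y of the grasp point in the tool frame, in m); y points along the fingers, z is the direction in which the jaws open and shut, and the axes are right-handed (so a half turn about y gives the same grasp; the last joint's range is limited). The gripper opens to 85 mm and grips with 20 to 120 N. Pads are 22 mm wide; open, the fingers measure 114 mm over their backs; the gripper's body (76 mm by 85 mm) begins 54 mm behind the grasp point. The pads swing forward as they close: fully open they stand 13 mm farther back than shut.
Start: joints at [-1.329, 0.264, 1.604, -0, 1.274, -0.037], TCP at [0.186, -0.649, 0.231] pointing down, gripper open.
Joint ranges: [-2.63, 2.63], [-0.94, 2.18], [0.31, 2.57], [-1.31, 4.45], [0, 2.66], [-2.55, 2.55]. Speed limits (rad/s): [2.57, 2.57, 3.14, 3.14, 3.14, 3.14].

## Interface

Orientations are given as a rotation vector (axis times angle).
In Python, from workcell import bot, optics, workorder gives the robot as it stands.
- The arm moves only by the shell command python3 -m handwheel 'ROWS' [FORCE]. ROWS is JSON, a list of rows, each a list of 7 numbers: the shift along the tool's x, y, z in m, then the turn, a rotation vector about the tool's x, y, z in rad, then the opening, from 0 (shut) to 1 (fully open). A call has 1 to 8 rows; each row shifts and turns the commanded pose from where the row before left it, along the tool's axes as they then stand; what a row does not reach is not made up. A row lasts 1/8 s, in which the tool goes at most 62.5 mm and 10.7 degrees, less where a joint would pass 70% of its speed; a pose out of reach is approached as far as the arm can. A call with a gripper value outside its range is refused whole. The fingers move at their own pace and stop on an object; FORCE is the grip in N (left out, the last holds). Time passes only in rows, so rows that do not move let the fingers close. It gives the time, the measured TCP pose, the force and the opening at its end, in the units of the state.
- bot.read_state(): the state, without advancing time (a new reading comes with each control period).
- optics.read_camera(name): name is "side" or "top"; returns a dict with "image" (384x512x3 uint8, red, green, blue), "z_map" (384x512 float32, m along the optical axis (not along the pixel's ray), 0 where there is no reading), "mtx" (3x3 intrinsics, pixels), "world_from_camera" (4x4, takes a point from camera to world coordinates). Camera axes: x right, y down, z forward; pixel columns grow to the right and rows downward; lengths in m; the calibration is good to about 2 mm. A picture is of the moment at which its call begins.
- workorder.finish_job(): hands the job in, once; it reports no verdict.
The state is a dict: "time": time; "q": joint angles; "joint_vel": joint speeds; "joint_torque": joint torques, N m; "tool_pos": TCP position; "tcp_rot": TCP orientation; "wrist_force": force on the tool from outside, world axes, zero at the start; "torque": the same for the moment, N m; "width": opening from 0.0 (shut) to 1.0 (fully open).
Only numpy, scipy, OpenCV 4.12 (cv2) and the standard library are available. Lean on these libraries where they do the work, as an engineer would, in place of code of your own. Each camera call takes 0.05 s, during which the arm holds its last target.

## Working session

There is one attempt and no reset: what is moved stays moved. The work goes in short steps, Python scripts to look and compute and a shell command to move; the robot and the scene stay as the last step left them, time stands still between calls to the robot, and variables do not carry over. Pictures are saved under pics/ and viewed, and the job is handed in when it is done.

```bash
ls; mkdir -p pics
python3 - <<'E'
from workcell import bot, optics, workorder
import cv2
print(bot.read_state(), bot.tcp_to_grasp)
for n in("top","side"):
    c=optics.read_camera(n); print(n,c["mtx"],c["world_from_camera"])
    cv2.imwrite(f"pics/{n}0.png",cv2.resize(c["image"][:,:,::-1],(800,600),interpolation=cv2.INTER_CUBIC))
E
```

```text
pics
{'time': 0.0, 'q': array([-1.32889989e+00,  2.64773446e-01,  1.60536712e+00,  1.25979720e-05,
        1.27368533e+00, -3.69141235e-02]), 'joint_vel': array([-0.00031307, -0.00160116, -0.0010454 ,  0.00139802,  0.00012773,
        0.0020134 ]), 'joint_torque': array([ 9.38854464e-04, -5.15109444e+01, -3.67318261e+01,  8.58527005e-05,
        1.30883619e-02,  6.18422050e-06]), 'tool_pos': array([ 0.18558821, -0.64823382,  0.22995206]), 'tcp_rot': array([-0.2909817 ,  2.0745076 , -2.06985653]), 'wrist_force': array([ 0.71125759,  0.53802713, -0.10100748]), 'torque': array([ 0.00117927,  0.03756581, -0.03861803]), 'width': 0.9973109326878103} -0.0187
top [[409.7338821    0.         256.49215808]
 [  0.         409.7338821  193.48804042]
 [  0.           0.           1.        ]] [[ 0.07172223 -0.97535298  0.20866837  0.29117575]
 [-0.99741585 -0.06925578  0.01911194 -0.01230721]
 [-0.0041894  -0.20949989 -0.9777997   1.01307338]
 [ 0.          0.          0.          1.        ]]
side [[498.46896473   0.         255.3498398 ]
 [  0.         498.46896473 196.65219131]
 [  0.           0.           1.        ]] [[-0.7324382  -0.41028665  0.54332233 -0.16330755]
 [-0.68054188  0.46455164 -0.56661674  0.72335411]
 [-0.019926   -0.78476534 -0.61947261  0.83372701]
 [ 0.          0.          0.          1.        ]]
```

View pics/top0.png

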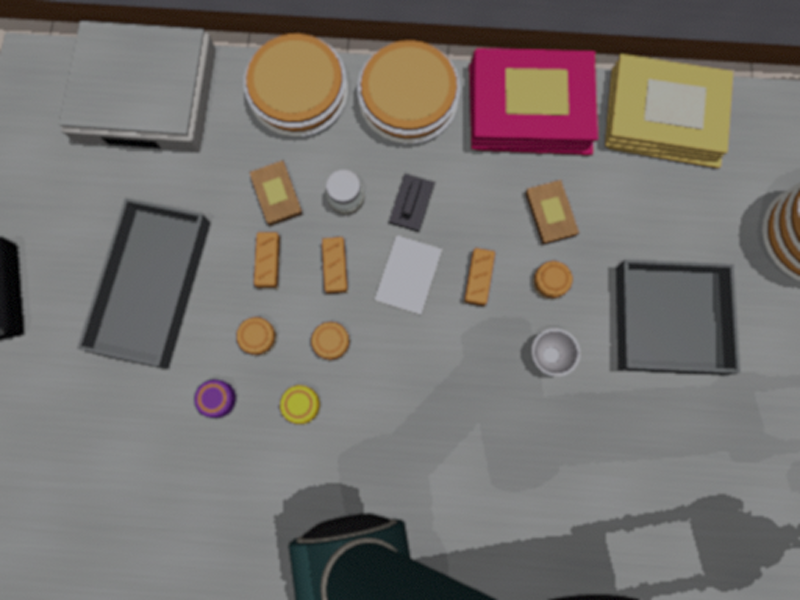

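View pics/side0.png

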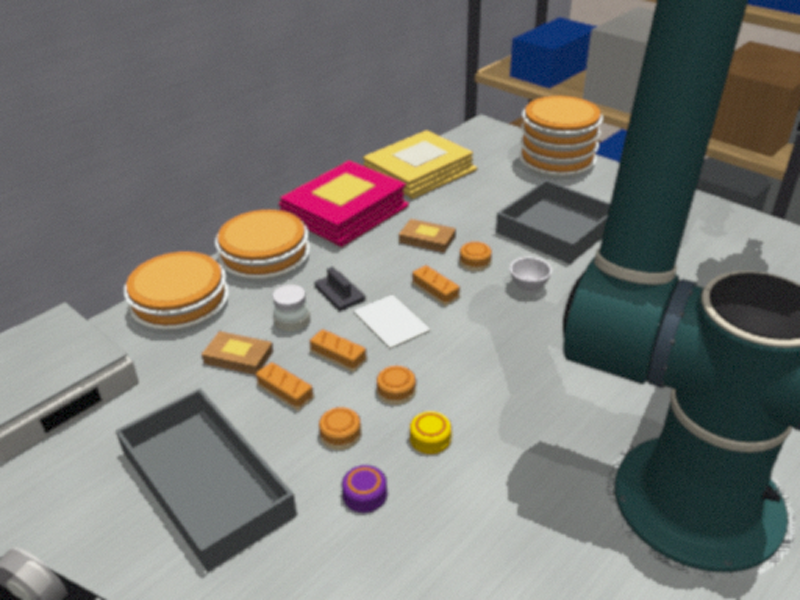

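Top view: cartons at (275,192) and (552,211), weight (411,202), board (408,274), bars at (266,260), (334,264), (480,277), and rounds at (255,335), (330,340), (553,279). The jar is at (343,190) and the bowl at (555,352), the long crate is on the left and the square crate on the right. Purple and yellow are decoys. Next I measure.

```bash
cat > h.py <<'E'
from workcell import bot, optics, workorder
import cv2, numpy as np
from scipy.spatial.transform import Rotation as R
def cloud(c):
    K=c["mtx"];T=c["world_from_camera"];z=c["z_map"].astype(float)
    v,u=np.indices(z.shape)
    P=np.stack([(u-K[0,2])/K[0,0]*z,(v-K[1,2])/K[1,1]*z,z],-1)
    return P@T[:3,:3].T+T[:3,3]
def cast(c,uv,h):
    K=c["mtx"];T=c["world_from_camera"];uv=np.asarray(uv,float).reshape(-1,2)
    d=np.c_[(uv[:,0]-K[0,2])/K[0,0],(uv[:,1]-K[1,2])/K[1,1],np.ones(len(uv))]@T[:3,:3].T
    o=T[:3,3]; s=(h-o[2])/d[:,2]; return o+d*s[:,None]
def proj(c,P):
    T=np.linalg.inv(c["world_from_camera"]);q=T[:3,:3]@np.asarray(P,float)+T[:3,3];q=c["mtx"]@q;return q[:2]/q[2]
def show(n,c,s=None,crop=None):
    im=c["image"][:,:,::-1]
    if crop: im=im[crop[1]:crop[3],crop[0]:crop[2]]
    f=min(800/im.shape[1],600/im.shape[0])
    cv2.imwrite(f"pics/{n}.png",cv2.resize(im,None,fx=f,fy=f,interpolation=cv2.INTER_CUBIC))
def blobs(c,h0,h1,mask=None,minpx=30,maxpx=4000,roi=None):
    W=cloud(c);m=(W[...,2]>h0)&(W[...,2]<h1)&(c["z_map"]>0)
    if mask is not None:m&=mask
    n,l,st,ce=cv2.connectedComponentsWithStats(m.astype(np.uint8),connectivity=4)
    out=[]
    for i in range(1,n):
        if not minpx<=st[i,4]<=maxpx: continue
        P=W[l==i]; (cx,cy),(w,hh),a=cv2.minAreaRect((P[:,:2]*1000).astype(np.float32))
        if w<hh: w,hh,a=hh,w,a+90
        a=(a+90)%180-90
        out.append(dict(px=ce[i].round(),n=st[i,4],c=(cx,cy),mean=P[:,:2].mean(0)*1000,z=np.median(P[:,2])*1000,size=(w,hh),a=a))
    return out
def hsv(c): return cv2.cvtColor(c["image"],cv2.COLOR_RGB2HSV)
def pr(bs):
    for b in bs: print("px",b['px'],b['n'],"ctr %.1f %.1f"%b['c'],"mean %.1f %.1f"%tuple(b['mean']),"z %.1f"%b['z'],"size %.1f %.1f a %.1f"%(*b['size'],b['a']))
E
python3 - <<'E'
from h import *
for n in("top","side"):
    c=optics.read_camera(n);W=cloud(c)
    H=hsv(c)
    print(n,"table z",np.median(W[250:280,100:200,2]), W[250:280,100:200,2].std())
    brown=(H[...,0]>4)&(H[...,0]<24)&(H[...,1]>90)
    for lo,hi in((.022,.040),(.016,.0265)):
        print(lo);pr([b for b in blobs(c,lo,hi,brown,40) if b['c'][0]<900])
    pr([b for b in blobs(c,.001,.014,(H[...,1]<40)&(H[...,2]>150),80,3000)])
    pr([b for b in blobs(c,.034,.046,None,10,3000)])
E
```

```text
top table z 0.0006846548021969268 0.07430162671880944
0.022
px [414.  86.] 470 ctr 820.5 -373.7 mean 815.7 -378.6 z 32.4 size 234.3 118.2 a 46.4
px [193.  81.] 51 ctr 789.7 194.8 mean 789.1 193.5 z 27.8 size 76.6 10.8 a -78.4
px [259.  86.] 43 ctr 788.2 20.2 mean 787.7 20.7 z 27.6 size 75.9 10.9 a 89.6
px [182. 120.] 115 ctr 679.8 214.2 mean 683.0 211.3 z 23.3 size 93.7 28.8 a 25.3
px [351. 123.] 100 ctr 702.4 -217.3 mean 703.6 -221.7 z 23.5 size 54.9 30.2 a -85.8
px [174. 133.] 61 ctr 643.8 231.1 mean 644.6 228.8 z 23.4 size 42.0 28.2 a 84.9
px [499. 158.] 168 ctr 642.7 -589.4 mean 635.6 -589.7 z 28.5 size 112.6 26.1 a 18.5
px [355. 147.] 86 ctr 637.9 -234.3 mean 639.9 -233.6 z 23.6 size 45.8 27.4 a -31.9
px [170. 165.] 474 ctr 558.1 227.8 mean 557.8 227.6 z 27.9 size 87.5 35.4 a 5.5
px [214. 169.] 494 ctr 557.3 118.9 mean 556.4 118.3 z 28.0 size 88.5 36.0 a 8.7
px [307. 176.] 482 ctr 555.2 -114.4 mean 553.6 -114.2 z 28.1 size 89.7 34.9 a -6.5
px [354. 178.] 420 ctr 558.7 -231.8 mean 557.4 -230.9 z 28.5 size 57.4 55.6 a -41.6
px [163. 214.] 442 ctr 434.1 229.7 mean 433.3 230.0 z 28.
[... 5680 characters left out ...]
 ctr 807.3 65.5 mean 804.8 66.2 z 40.3 size 78.1 18.3 a 49.4
px [217. 177.] 87 ctr 673.1 0.5 mean 670.5 3.5 z 38.9 size 63.1 17.2 a -15.6
px [186. 199.] 97 ctr 662.8 122.2 mean 659.2 122.3 z 38.6 size 54.8 30.6 a 47.9
px [124. 197.] 11 ctr 785.2 222.4 mean 786.1 223.4 z 38.7 size 20.0 9.9 a 85.5
px [111. 200.] 29 ctr 804.9 257.7 mean 802.6 254.6 z 38.8 size 53.5 12.4 a 49.7
px [ 42. 258.] 438 ctr 741.8 471.7 mean 741.3 476.9 z 40.1 size 210.9 12.1 a 89.3
px [133. 298.] 1063 ctr 504.2 413.3 mean 497.8 409.7 z 42.5 size 254.2 131.4 a -8.1
px [446. 328.] 354 ctr -6.5 39.9 mean -15.2 53.6 z 40.0 size 141.8 63.5 a 9.6
px [115. 332.] 104 ctr 449.7 484.4 mean 448.8 485.0 z 43.6 size 78.0 5.4 a -8.3
```

```bash
cat >> h.py <<'E'
def st():
    s=bot.read_state();Rm=R.from_rotvec(s["tcp_rot"]).as_matrix();return s,Rm
def go(x,y,z,jaw):
    """deltas in tool axes to TCP x,y,z (mm), jaw axis at angle jaw (deg, mod 180); turn first, then shift"""
    s,Rm=st();p=s["tool_pos"]*1000
    cur=np.degrees(np.arctan2(Rm[1,2],Rm[0,2]))
    best=None
    for k in(-1,0,1,2,-2):
        d=jaw+180*k-cur
        j6=s["q"][5]
        if best is None or abs(d)<abs(best): best=d
    a=np.radians(cur+best);zz=np.array([np.cos(a),np.sin(a),0]);yy=np.array([0,0,-1.]);G=np.c_[np.cross(yy,zz),yy,zz]
    rv=R.from_matrix(Rm.T@G).as_rotvec()
    d=G.T@(np.array([x,y,z])-p)/1000
    print("t %.2f q6 %.2f q1 %.2f w %.3f F %s"%(s["time"],s["q"][5],s["q"][0],s["width"],s["wrist_force"].round(1)))
    print("pos",p.round(1),"jaw %.1f"%cur,"turn",rv.round(3),"(%.1f deg)"%best,"alt turn y %.3f"%(rv[1]-np.sign(rv[1])*np.pi),"then shift",d.round(4))
E
python3 - <<'E'
from h import *
print([a for a in dir(bot) if a[0]!='_'])
s,Rm=st();print(Rm.round(3))
go(675,227,150,25+90)
go(672,-228,150,19.2+90)
c=optics.read_camera("top");W=cloud(c)
# crates: rim boundary
H=hsv(c)
for (u0,v0,u1,v1) in((385,160,480,245),(45,120,140,240)):
    m=np.zeros(W.shape[:2],bool);m[v0:v1,u0:u1]=True
    P=W[m&(W[...,2]>.040)&(W[...,2]<.05)]
    (r)=cv2.minAreaRect((P[:,:2]*1000).astype(np.float32));print(r)
E
```

```text
['MotionError', 'read_state', 'tcp_to_grasp']
[[-0.961 -0.     0.275]
 [-0.275  0.001 -0.961]
 [-0.    -1.    -0.001]]
t 0.20 q6 -0.04 q1 -1.33 w 1.001 F [ 0.6 -0.4 -0.1]
pos [ 185.6 -648.5  230.4] jaw -74.0 turn [ 0.001 -0.158 -0.   ] (9.0 deg) alt turn y 2.984 then shift [-0.8135  0.0804 -0.5867]
t 0.20 q6 -0.04 q1 -1.33 w 1.001 F [ 0.6 -0.4 -0.1]
pos [ 185.6 -648.5  230.4] jaw -74.0 turn [ 0.001 -0.056 -0.   ] (3.2 deg) alt turn y 3.085 then shift [-0.5976  0.0804 -0.2372]
((509.2296447753906, -424.4423828125), (171.343994140625, 173.20989990234375), 1.0406008958816528)
((506.6864013671875, 414.50830078125), (132.70518493652344, 250.89248657226562), 82.30819702148438)
```

```bash
python3 -m handwheel '[[-0.02,0.006,-0.008,0,-0.056,0,1],[-0.046,0.008,-0.018,0,0,0,1],[-0.046,0.008,-0.018,0,0,0,1],[-0.046,0.008,-0.018,0,0,0,1],[-0.046,0.008,-0.018,0,0,0,1],[-0.046,0.008,-0.018,0,0,0,1],[-0.046,0.008,-0.018,0,0,0,1],[-0.046,0.008,-0.018,0,0,0,1]]' 40
python3 -m handwheel '[[-0.046,0.008,-0.018,0,0,0,1],[-0.046,0.008,-0.018,0,0,0,1],[-0.046,0.008,-0.018,0,0,0,1],[-0.046,0.008,-0.018,0,0,0,1],[-0.046,0.008,-0.018,0,0,0,1],[-0.026,0.008,-0.012,0,0,0,1],[0,0,0,0,0,0,1]]'
python3 - <<'E'
from h import *
go(672,-228,60,109.2)
c=optics.read_camera("side");show("s1",c);c=optics.read_camera("top");show("t1",c)
E
```

```text
time: 1.25
tool_pos: [0.467, -0.4082, 0.1687]
tcp_rot: [-0.347, 2.039, -2.038]
wrist_force: [-0.2, -0.5, -0.5]
width: 0.999
time: 2.12
tool_pos: [0.674, -0.2278, 0.1197]
tcp_rot: [-0.351, 2.04, -2.037]
wrist_force: [-0.3, -0.6, -0.3]
width: 1.002
t 2.12 q6 0.87 q1 -0.36 w 1.002 F [-0.3 -0.6 -0.3]
pos [ 674.  -227.8  119.7] jaw -70.6 turn [0.002 0.004 0.002] (-0.2 deg) alt turn y -3.138 then shift [ 0.0019  0.0597 -0.0005]
```

View pics/s1.png

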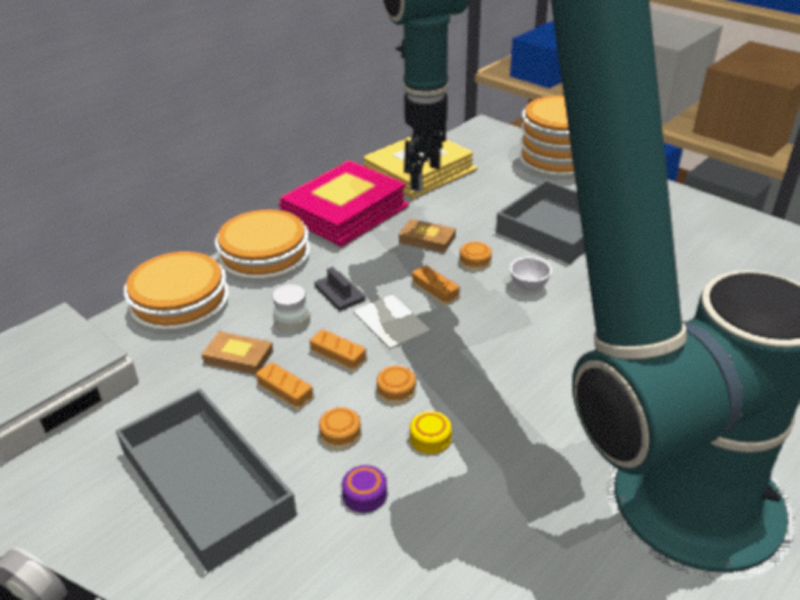

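View pics/t1.png

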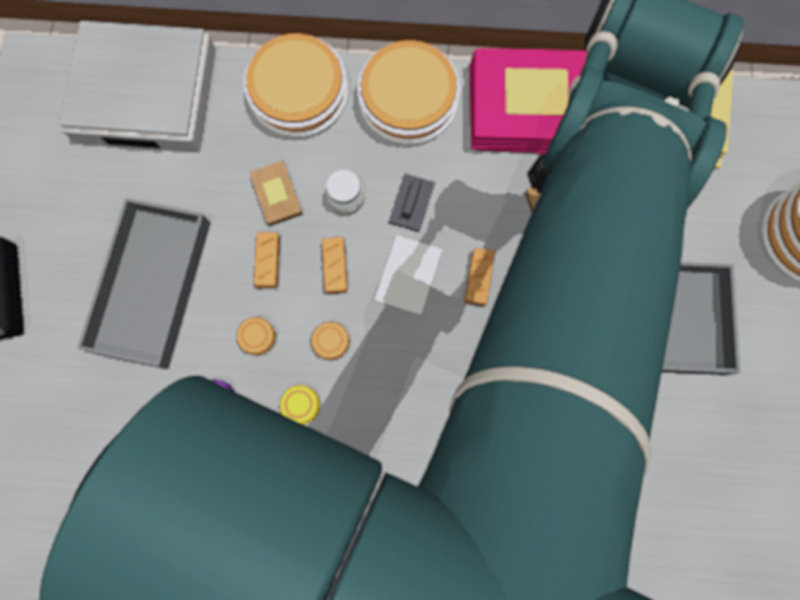

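The gripper hangs over carton B (side view, near (420,185)) with nothing disturbed. Next I descend.

```bash
python3 -m handwheel '[[0.001,0.03,0,0,0.002,0,1],[0.001,0.035,0,0,0.002,0,1],[0,0.03,0,0,0,0,1],[0,0.015,0,0,0,0,1],[0,0.006,0,0,0,0,1],[0,0,0,0,0,0,1]]'
python3 - <<'E'
from h import *
go(672,-228,0,109.2)
E
```

```text
time: 2.98
tool_pos: [0.6722, -0.2318, 0.006]
tcp_rot: [-0.34, 2.042, -2.043]
wrist_force: [0.5, 0.5, -0.3]
width: 1.002
t 2.98 q6 0.87 q1 -0.37 w 1.002 F [ 0.5  0.5 -0.3]
pos [ 672.2 -231.8    6. ] jaw -71.1 turn [-0.001 -0.005 -0.001] (0.3 deg) alt turn y 3.137 then shift [-0.0011  0.006  -0.0036]
```

```bash
python3 -m handwheel '[[-0.001,0.004,-0.003,0,0,0,1],[0,0,0,0,0,0,1],[0,0,0,0,0,0,0.6],[0,0,0,0,0,0,0.3],[0,0,0,0,0,0,0.3],[0,0,0,0,0,0,0.3]]'
python3 - <<'E'
from h import *
go(672,-228,0,109.2)
E
```

```text
time: 3.72
tool_pos: [0.6725, -0.2281, 0.002]
tcp_rot: [-0.34, 2.041, -2.042]
wrist_force: [0.3, -1.1, 3.7]
width: 0.686
t 3.73 q6 0.88 q1 -0.36 w 0.686 F [ 0.3 -1.1  3.7]
pos [ 672.5 -228.1    2. ] jaw -71.0 turn [-0.001 -0.004 -0.001] (0.2 deg) alt turn y 3.137 then shift [ 0.0004  0.002  -0.0003]
```

```bash
python3 -m handwheel '[[0,-0.02,0,0,0,0,0.3],[0,-0.03,0,0,0,0,0.3],[0,-0.03,0,0,0,0,0.3],[0,0,0,0,0,0,0.3]]'
python3 - <<'E'
from h import *
go(554,-0.5,60,76.5)
E
```

```text
time: 4.22
tool_pos: [0.6744, -0.229, 0.0854]
tcp_rot: [-0.334, 2.036, -2.043]
wrist_force: [1.0, -0.2, -2.0]
width: 0.693
t 4.22 q6 0.88 q1 -0.36 w 0.693 F [ 1.  -0.2 -2. ]
pos [ 674.4 -229.    85.4] jaw -71.1 turn [-0.003  0.566 -0.006] (-32.4 deg) alt turn y -2.575 then shift [ 0.1704  0.0254 -0.1941]
```

```bash
python3 -m handwheel '[[0,0,0,0,0.142,0,0.3],[0,0,0,0,0.142,0,0.3],[0,0,0,0,0.142,0,0.3],[0,0,0,-0.003,0.142,-0.005,0.3],[0.034,0,-0.039,0,0,0,0.3],[0.034,0,-0.039,0,0,0,0.3],[0.034,0,-0.039,0,0,0,0.3],[0.034,0,-0.039,0,0,0,0.3]]'
python3 -m handwheel '[[0.034,0.0,-0.038,0,0,0,0.3],[0,0.025,0,0,0,0,0.3],[0,0,0,0,0,0,0.3],[0,0,0,0,0,0,0.3]]'
python3 - <<'E'
from h import *
go(554,-0.5,9,76.5)
c=optics.read_camera("side");show("s2",c)
pr(blobs(c,0.03,0.1,(hsv(c)[...,0]>4)&(hsv(c)[...,0]<24)&(hsv(c)[...,1]>90),60))
E
```

```text
time: 5.22
tool_pos: [0.5741, -0.043, 0.0808]
tcp_rot: [-0.242, -2.096, 2.088]
wrist_force: [0.8, -0.0, -1.0]
width: 0.684
time: 5.72
tool_pos: [0.552, 0.0003, 0.0574]
tcp_rot: [-0.244, -2.096, 2.09]
wrist_force: [0.3, -0.2, -2.1]
width: 0.695
t 5.72 q6 1.76 q1 -0.05 w 0.695 F [ 0.3 -0.2 -2.1]
pos [5.52e+02 3.00e-01 5.74e+01] jaw -103.6 turn [ 0.002 -0.002  0.006] (0.1 deg) alt turn y 3.140 then shift [-0.0022  0.0484  0.0003]
px [358.  87.] 219 ctr 639.9 -614.4 mean 631.3 -605.5 z 92.1 size 154.3 73.8 a 28.1
px [356.  96.] 216 ctr 639.9 -616.3 mean 632.4 -605.0 z 60.5 size 153.4 77.6 a 27.6
px [282. 108.] 199 ctr 790.0 -413.5 mean 789.3 -410.8 z 37.7 size 180.5 16.6 a 82.3
px [213. 118.] 67 ctr 878.6 -190.2 mean 885.3 -188.7 z 60.5 size 107.6 59.2 a -81.8
px [167. 149.] 1387 ctr 857.6 6.9 mean 853.4 24.1 z 61.2 size 185.6 162.2 a 85.2
px [111. 179.] 1729 ctr 858.1 211.5 mean 853.2 214.0 z 61.1 size 161.2 154.8 a -38.0
px [253. 187.] 568 ctr 549.1 -0.4 mean 533.8 4.6 z 77.1 size 98.7 62.6 a -14.8
```

View pics/s2.png

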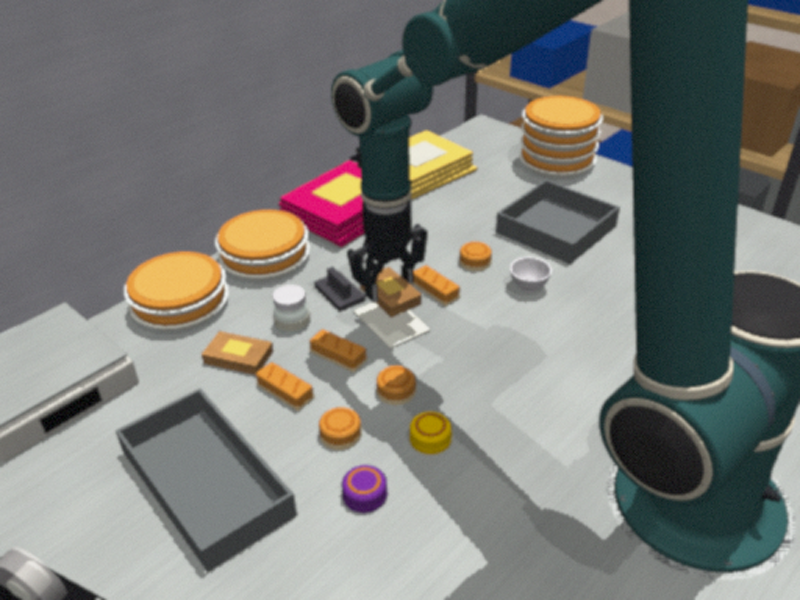

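The carton is held level over the board (side view (395,290)); now I lower it.

```bash
python3 -m handwheel '[[-0.0025,0.015,0,0.002,0,0.006,0.3],[0,0.015,0,0,0,0,0.3],[0,0.01,0,0,0,0,0.3],[0,0.004,0,0,0,0,0.3],[0,0,0,0,0,0,0.3]]'
python3 - <<'E'
from h import *
go(554.5,-0.5,8,76.5)
E
```

```text
time: 6.4
tool_pos: [0.5542, 0.0001, 0.0131]
tcp_rot: [-0.25, -2.096, 2.095]
wrist_force: [-0.5, -0.6, -1.1]
width: 0.69
t 6.40 q6 1.76 q1 -0.05 w 0.690 F [-0.5 -0.6 -1.1]
pos [5.542e+02 1.000e-01 1.310e+01] jaw -103.6 turn [ 0.    -0.002  0.   ] (0.1 deg) alt turn y 3.140 then shift [-0.0005  0.0051  0.0005]
```

```bash
python3 -m handwheel '[[0,0.004,0,0,0,0,0.3],[0,0.001,0,0,0,0,0.3],[0,0,0,0,0,0,0.3]]'
python3 -m handwheel '[[0,0,0,0,0,0,0.85],[0,0,0,0,0,0,0.85],[0,0,0,0,0,0,1],[0,-0.03,0,0,0,0,1],[0,-0.04,0,0,0,0,1],[0,0,0,0,0,0,1]]'
python3 - <<'E'
from h import *
go(674,227.3,85,114.5)
E
```

```text
time: 6.78
tool_pos: [0.5546, 0.0001, 0.0088]
tcp_rot: [-0.251, -2.097, 2.095]
wrist_force: [-0.0, -0.8, -2.1]
width: 0.687
time: 7.52
tool_pos: [0.5579, -0.0001, 0.0827]
tcp_rot: [-0.26, -2.101, 2.098]
wrist_force: [-0.4, -0.2, 0.1]
width: 1.0
t 7.53 q6 1.76 q1 -0.05 w 1.000 F [-0.4 -0.2  0.1]
pos [ 5.579e+02 -1.000e-01  8.270e+01] jaw -103.6 turn [-0.001 -0.665 -0.009] (38.1 deg) alt turn y 2.477 then shift [-0.1999 -0.0023 -0.1588]
```

```bash
python3 -m handwheel '[[0,-0.002,0,0,-0.166,0,1],[0,-0.002,0,0,-0.166,0,1],[0,0,0,0,-0.166,0,1],[0,0,0,-0.001,-0.166,-0.009,1],[-0.033,0,-0.0265,0,0,0,1],[-0.033,0,-0.0265,0,0,0,1],[-0.034,0,-0.0265,0,0,0,1],[-0.033,0,-0.0265,0,0,0,1]]'
python3 -m handwheel '[[-0.033,0.0,-0.0265,0,0,0,1],[-0.033,0.0,-0.0265,0,0,0,1],[0,0,0,0,0,0,1]]'
python3 - <<'E'
from h import *
go(673.5,227.3,7,114.5)
c=optics.read_camera("top");show("t3",c)
H=hsv(c);br=(H[...,0]>4)&(H[...,0]<24)&(H[...,1]>90)
pr([b for b in blobs(c,.022,.040,br,60) if b['c'][0]<700])
pr([b for b in blobs(c,.0,.014,(H[...,1]<40)&(H[...,2]>150),20,3000)])
c=optics.read_camera("side");show("s3",c)
H=hsv(c);br=(H[...,0]>4)&(H[...,0]<24)&(H[...,1]>90)
pr([b for b in blobs(c,.022,.040,br,60) if b['c'][0]<700])
E
```

```text
time: 8.52
tool_pos: [0.6314, 0.1527, 0.0805]
tcp_rot: [-0.441, 1.989, -1.99]
wrist_force: [-0.2, 0.2, 0.4]
width: 1.002
time: 8.9
tool_pos: [0.6701, 0.2299, 0.08]
tcp_rot: [-0.442, 1.988, -1.987]
wrist_force: [-0.7, -0.4, 0.5]
width: 1.002
t 8.90 q6 1.44 q1 0.29 w 1.002 F [-0.7 -0.4  0.5]
pos [670.1 229.9  80. ] jaw -65.4 turn [0.002 0.002 0.008] (-0.1 deg) alt turn y -3.140 then shift [-0.002   0.073   0.0037]
px [169. 115.] 126 ctr 691.1 246.2 mean 692.4 245.8 z 23.4 size 48.7 36.6 a 14.0
px [499. 158.] 163 ctr 643.0 -589.1 mean 635.8 -589.5 z 28.6 size 113.1 28.6 a 17.8
px [171. 165.] 405 ctr 557.9 226.7 mean 559.6 225.2 z 28.0 size 88.5 31.9 a 3.4
px [213. 169.] 490 ctr 557.2 118.9 mean 556.2 118.4 z 27.9 size 88.0 35.9 a 8.6
px [260. 173.] 630 ctr 554.8 1.2 mean 553.3 1.0 z 28.1 size 94.4 55.9 a -13.2
px [307. 176.] 481 ctr 554.2 -114.3 mean 553.3 -114.1 z 28.1 size 88.0 34.8 a -6.8
px [354. 178.] 421 ctr 558.4 -231.3 mean 557.3 -231.0 z 28.5 size 56.7 54.9 a 0.6
px [171. 214.] 115 ctr 436.6 210.5 mean 436.0 211.8 z 27.9 size 48.4 16.4 a 7.2
px [211. 218.] 448 ctr 434.3 114.5 m
[... 28230 characters left out ...]
-229.5 mean 552.6 -228.6 z 28.3 size 56.4 55.6 a -19.8
px [279. 179.] 276 ctr 551.4 -114.6 mean 548.6 -112.1 z 27.6 size 87.9 36.1 a -6.1
px [249. 199.] 469 ctr 553.4 1.9 mean 548.9 4.4 z 27.8 size 99.4 60.7 a -11.3
px [216. 221.] 366 ctr 554.3 119.3 mean 551.7 120.7 z 27.6 size 91.2 38.3 a 9.6
px [164. 226.] 60 ctr 635.1 215.5 mean 637.0 215.9 z 23.3 size 57.2 22.6 a -44.2
px [182. 244.] 425 ctr 555.6 229.3 mean 553.1 230.4 z 27.5 size 90.2 36.0 a 4.5
px [253. 243.] 354 ctr 432.0 116.0 mean 429.4 116.9 z 28.0 size 57.5 53.9 a -6.8
px [217. 270.] 414 ctr 430.4 232.5 mean 428.7 234.0 z 27.8 size 56.1 55.4 a 76.0
px [275. 271.] 134 ctr 332.3 150.2 mean 331.8 149.6 z 28.6 size 48.3 44.2 a -52.1
```

View pics/t3.png

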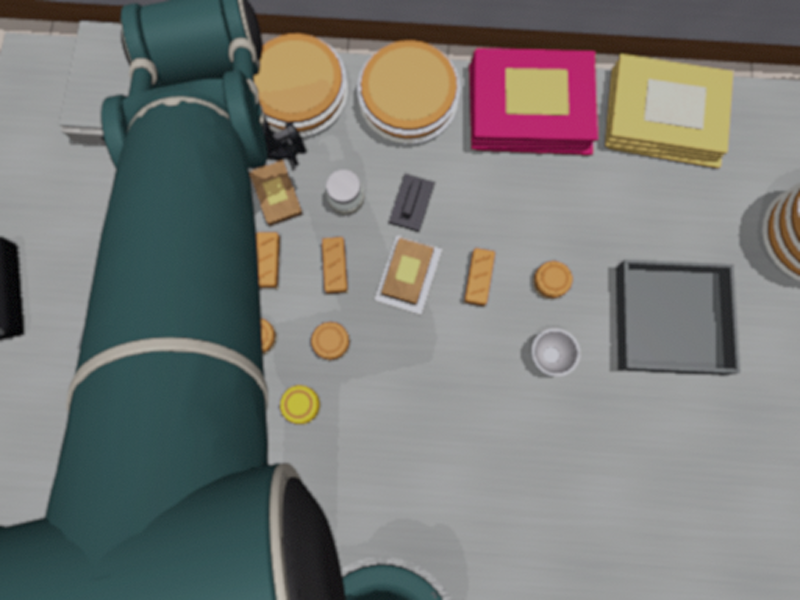

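Carton B lies on the board (top view (408,270)), within about 2 mm. I now descend on carton A.

```bash
python3 -m handwheel '[[-0.001,0.02,0.002,0.002,0.002,0.008,1],[-0.001,0.03,0.001,0,0,0,1],[0,0.015,0,0,0,0,1],[0,0.006,0,0,0,0,1],[0,0,0,0,0,0,1]]'
python3 - <<'E'
from h import *
go(673.5,227.3,2,114.5)
E
```

```text
time: 9.62
tool_pos: [0.6726, 0.2249, 0.0104]
tcp_rot: [-0.428, 1.987, -1.987]
wrist_force: [-0.3, 0.1, -0.5]
width: 0.998
t 9.62 q6 1.43 q1 0.29 w 0.998 F [-0.3  0.1 -0.5]
pos [672.6 224.9  10.4] jaw -65.7 turn [-0.    -0.003  0.   ] (0.2 deg) alt turn y 3.138 then shift [-0.0018  0.0084 -0.0018]
```

```bash
python3 -m handwheel '[[-0.0015,0.006,-0.0015,0,-0.003,0,1],[0,0.002,0,0,0,0,1],[0,0,0,0,0,0,0.6],[0,0,0,0,0,0,0.3],[0,0,0,0,0,0,0.3],[0,0,0,0,0,0,0.3]]'
python3 -m handwheel '[[0,-0.02,0,0,0,0,0.3],[0,-0.03,0,0,0,0,0.3],[0,-0.03,0,0,0,0,0.3],[0,0,0,0,0,0,0.3]]'
python3 - <<'E'
from h import *
go(554.5,0,90,76.5)
E
```

```text
time: 10.38
tool_pos: [0.6738, 0.2274, 0.0029]
tcp_rot: [-0.43, 1.984, -1.985]
wrist_force: [-1.2, -0.1, 2.4]
width: 0.69
time: 10.88
tool_pos: [0.6762, 0.2281, 0.087]
tcp_rot: [-0.423, 1.982, -1.982]
wrist_force: [-0.5, 0.2, -0.6]
width: 0.683
t 10.88 q6 1.43 q1 0.29 w 0.683 F [-0.5  0.2 -0.6]
pos [676.2 228.1  87. ] jaw -65.5 turn [ 0.001  0.663 -0.008] (-38.0 deg) alt turn y -2.478 then shift [ 0.0651 -0.003   0.2502]
```

```bash
python3 -m handwheel '[[0,0,0,0,0.166,0,0.3],[0,0,0,0,0.166,0,0.3],[0,0,0,0,0.166,0,0.3],[0,0,0,0,0.166,-0.008,0.3],[0.011,-0.002,0.0417,0,0,0,0.3],[0.011,0,0.0417,0,0,0,0.3],[0.011,0,0.0417,0,0,0,0.3],[0.011,0,0.0417,0,0,0,0.3]]'
python3 -m handwheel '[[0.011,0.0,0.0417,0,0,0,0.3],[0.01,0.0,0.0417,0,0,0,0.3],[0,0,0,0,0,0,0.3],[0,0,0,0,0,0,0.3]]'
python3 - <<'E'
from h import *
go(554.5,0,31,76.5)
E
```

```text
time: 11.88
tool_pos: [0.5897, 0.0742, 0.0834]
tcp_rot: [-0.237, -2.091, 2.092]
wrist_force: [0.0, -0.5, -0.7]
width: 0.689
time: 12.38
tool_pos: [0.5514, -0.0007, 0.0845]
tcp_rot: [-0.24, -2.092, 2.091]
wrist_force: [0.3, 0.3, -1.1]
width: 0.693
t 12.38 q6 1.76 q1 -0.05 w 0.693 F [ 0.3  0.3 -1.1]
pos [551.4  -0.7  84.5] jaw -103.6 turn [-0.001 -0.001  0.008] (0.1 deg) alt turn y 3.140 then shift [-0.0029  0.0535 -0.0014]
```

```bash
python3 -m handwheel '[[-0.0015,0.02,-0.001,0,0,0.008,0.3],[-0.001,0.02,0,0,0,0,0.3],[0,0.008,0,0,0,0,0.3],[0,0,0,0,0,0,0.3],[0,0,0,0,0,0,0.3]]'
python3 - <<'E'
from h import *
go(554.5,0,31,76.5)
c=optics.read_camera("side");show("s4",c,crop=(190,150,330,255))
E
```

```text
time: 13.0
tool_pos: [0.555, -0.0001, 0.0377]
tcp_rot: [-0.25, -2.096, 2.098]
wrist_force: [0.4, -1.0, -0.5]
width: 0.692
t 13.00 q6 1.76 q1 -0.04 w 0.692 F [ 0.4 -1.  -0.5]
pos [ 5.55e+02 -1.00e-01  3.77e+01] jaw -103.5 turn [-0.    -0.    -0.001] (0.0 deg) alt turn y 3.141 then shift [0.0005 0.0067 0.    ]
```

View pics/s4.png

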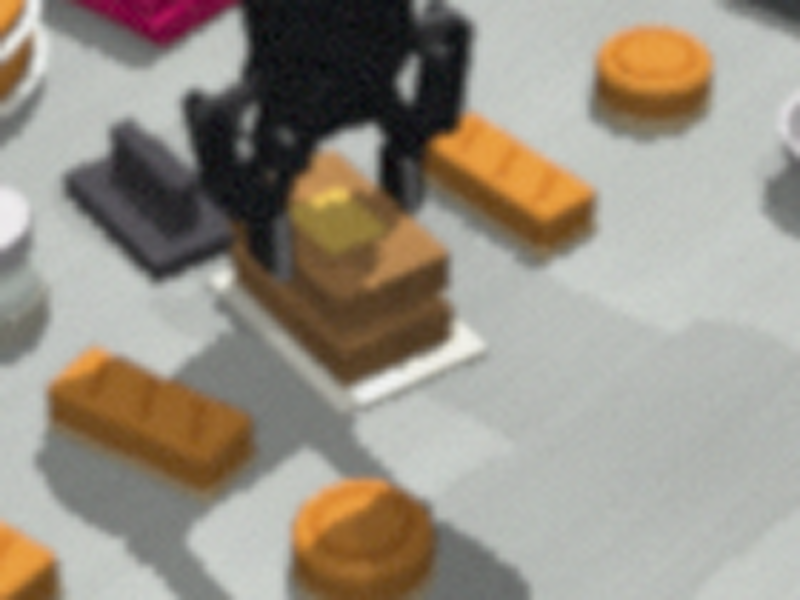

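Upper carton hangs aligned over the lower one (crop (370,230)).

```bash
python3 -m handwheel '[[0.0005,0.004,0,0,0,0,0.3],[0,0.0025,0,0,0,0,0.3],[0,0,0,0,0,0,0.3]]'
python3 -m handwheel '[[0,0,0,0,0,0,0.85],[0,0,0,0,0,0,0.85],[0,0,0,0,0,0,1],[0,-0.03,0,0,0,0,1],[0,-0.045,0,0,0,0,1],[0,0,0,0,0,0,1]]'
python3 - <<'E'
from h import *
go(500,250,120,76.5)
E
```

```text
time: 13.42
tool_pos: [0.5538, -0.0003, 0.0308]
tcp_rot: [-0.249, -2.095, 2.097]
wrist_force: [-1.0, -0.3, 1.3]
width: 0.688
time: 14.18
tool_pos: [0.5574, -0.0004, 0.11]
tcp_rot: [-0.259, -2.1, 2.1]
wrist_force: [0.7, 1.6, -0.6]
width: 1.003
t 14.18 q6 1.76 q1 -0.04 w 1.003 F [ 0.7  1.6 -0.6]
pos [ 5.574e+02 -4.000e-01  1.100e+02] jaw -103.5 turn [ 0.001 -0.001 -0.009] (0.0 deg) alt turn y 3.141 then shift [ 0.1143 -0.01   -0.2301]
```

```bash
python3 - <<'E'
from h import *
go(557,227.5,85,94.8)
E
python3 -m handwheel '[[0,0,0,0,-0.16,0,0.75],[0,0,0,0,-0.16,-0.009,0.75]]'
python3 - <<'E'
from h import *
go(557,227.5,85,94.8)
E
```

```text
t 14.18 q6 1.76 q1 -0.04 w 1.003 F [ 0.7  1.6 -0.6]
pos [ 5.574e+02 -4.000e-01  1.100e+02] jaw -103.5 turn [-0.001 -0.32  -0.009] (18.3 deg) alt turn y 2.822 then shift [-0.0186  0.025  -0.2271]
time: 14.42
tool_pos: [0.5528, -0.0002, 0.1047]
tcp_rot: [-0.108, 2.18, -2.181]
wrist_force: [0.3, -0.1, 0.2]
width: 0.75
t 14.43 q6 1.44 q1 -0.04 w 0.750 F [ 0.3 -0.1  0.2]
pos [ 5.528e+02 -2.000e-01  1.047e+02] jaw -84.9 turn [0.    0.005 0.01 ] (-0.3 deg) alt turn y -3.136 then shift [-0.0232  0.0197 -0.2266]
```

```bash
python3 -m handwheel '[[-0.004,0.004,-0.0378,0,0,0.005,0.75],[-0.004,0.004,-0.0378,0,0,0.005,0.75],[-0.004,0.004,-0.0378,0,0,0,0.75],[-0.004,0.004,-0.0378,0,0,0,0.75],[-0.004,0.004,-0.0378,0,0,0,0.75],[-0.003,0,-0.0376,0,0,0,0.75],[0,0,0,0,0,0,0.75],[0,0,0,0,0,0,0.75]]'
cat >> h.py <<'E'
def rep(name,lo,hi,minpx=60,xr=(380,720),yr=(-560,480)):
    c=optics.read_camera(name);H=hsv(c);br=(H[...,0]>4)&(H[...,0]<24)&(H[...,1]>90)
    print(name);pr([b for b in blobs(c,lo,hi,br,minpx) if xr[0]<b['c'][0]<xr[1] and yr[0]<b['c'][1]<yr[1]])
    return c
E
python3 - <<'E'
from h import *
go(557,227.5,10,94.8)
c=rep("top",.046,.056);show("t5",c,crop=(200,110,330,210))
c=rep("side",.046,.056)
rep("top",.022,.036)
E
```

```text
time: 15.42
tool_pos: [0.5569, 0.227, 0.0846]
tcp_rot: [-0.093, 2.177, -2.18]
wrist_force: [0.3, 0.2, 0.9]
width: 0.752
t 15.43 q6 1.83 q1 0.35 w 0.752 F [0.3 0.2 0.9]
pos [556.9 227.   84.6] jaw -85.2 turn [-0.001  0.001  0.   ] (-0.0 deg) alt turn y -3.141 then shift [-0.0001  0.0746 -0.0005]
top
px [261. 171.] 669 ctr 555.6 0.0 mean 554.3 0.1 z 50.3 size 95.2 56.6 a -12.8
side
px [249. 192.] 463 ctr 553.2 0.7 mean 549.9 2.8 z 49.8 size 99.6 60.4 a -13.9
top
px [213. 169.] 492 ctr 557.4 118.7 mean 556.2 118.3 z 28.0 size 89.5 36.3 a 9.0
px [171. 169.] 311 ctr 549.9 226.9 mean 549.6 224.5 z 28.1 size 70.0 33.6 a 4.0
px [307. 176.] 484 ctr 554.7 -114.3 mean 553.4 -114.1 z 28.1 size 89.3 34.6 a -6.6
px [354. 178.] 420 ctr 558.3 -231.5 mean 557.2 -230.9 z 28.5 size 56.3 55.6 a -42.2
px [165. 214.] 346 ctr 436.1 223.0 mean 434.8 224.9 z 28.1 size 57.8 41.9 a 14.5
px [211. 217.] 443 ctr 435.0 114.0 mean 434.1 113.6 z 28.2 size 56.3 55.7 a -57.2
```

View pics/t5.png

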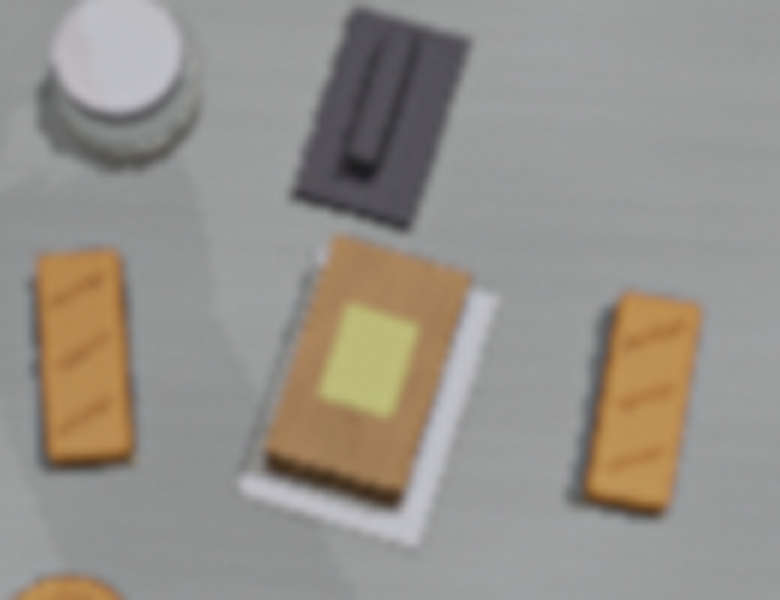

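Weight untouched, and the pile looks square on the board (crop (365,375)): cameras put the two cartons within ~1 mm of each other and ~1–2 mm of the board centre. Continuing with bar 1.

```bash
python3 -m handwheel '[[0,0.025,0,0,0,0,0.75],[0,0.03,0,0,0,0,0.75],[0,0.018,0,0,0,0,0.75],[0,0.008,0,0,0,0,0.75],[0,0,0,0,0,0,0.4],[0,0,0,0,0,0,0.2],[0,0,0,0,0,0,0.2],[0,0,0,0,0,0,0.2]]'
python3 -m handwheel '[[0,-0.03,0,0,0,0,0.2],[0,-0.035,0,0,0,0,0.2],[0,-0.02,0,0,0,0,0.2],[0,0,0,0,-0.168,0,0.2],[0,0,0,0,-0.168,0,0.2],[0,0,0,0,-0.168,0,0.2],[0,0,0,0,-0.168,0,0.2],[0,0,0,0,-0.168,0,0.2]]'
python3 -m handwheel '[[0,0,0,0,-0.168,0,0.2],[0,0,0,0,-0.168,0,0.2],[0,0,0,0,-0.168,0,0.2],[0,0,0,0,0,0,0.2]]'
python3 - <<'E'
from h import *
go(580,403.5,85,-8)
E
```

```text
time: 16.58
tool_pos: [0.5585, 0.2278, 0.0055]
tcp_rot: [-0.088, 2.178, -2.177]
wrist_force: [-0.3, -0.1, 2.2]
width: 0.411
time: 17.58
tool_pos: [0.5571, 0.2273, 0.089]
tcp_rot: [-0.834, 1.664, -1.664]
wrist_force: [-0.2, -0.3, -0.6]
width: 0.411
time: 18.08
tool_pos: [0.5572, 0.2274, 0.089]
tcp_rot: [-1.137, 1.315, -1.315]
wrist_force: [-0.3, -0.0, -0.3]
width: 0.413
t 18.07 q6 0.49 q1 0.35 w 0.413 F [-0.3 -0.  -0.3]
pos [557.2 227.4  89. ] jaw -8.3 turn [-0.    -0.005  0.   ] (0.3 deg) alt turn y 3.136 then shift [-0.1776  0.004  -0.0019]
```

```bash
python3 -m handwheel '[[-0.044,0,0,0,0,0,0.2],[-0.044,0,0,0,0,0,0.2],[-0.045,0,-0.001,0,0,0,0.2],[-0.045,0,-0.001,0,0,0,0.2],[0,0.02,0,0,0,0,0.2],[0,0.02,0,0,0,0,0.2],[0,0,0,0,0,0,0.2]]'
python3 - <<'E'
from h import *
go(580,403.5,12,-8)
E
```

```text
time: 18.95
tool_pos: [0.5783, 0.401, 0.0453]
tcp_rot: [-1.145, 1.317, -1.316]
wrist_force: [-0.4, -0.4, -1.2]
width: 0.414
t 18.95 q6 0.72 q1 0.57 w 0.414 F [-0.4 -0.4 -1.2]
pos [578.3 401.   45.3] jaw -8.3 turn [ 0.005 -0.005  0.005] (0.3 deg) alt turn y 3.136 then shift [-0.0027  0.0333  0.0014]
```

```bash
python3 -m handwheel '[[-0.002,0.015,0.001,0.005,0,0.005,0.2],[0,0.015,0,0,0,0,0.2],[0,0.003,0,0,0,0,0.2],[0,0,0,0,0,0,0.2],[0,0,0,0,0,0,0.55],[0,0,0,0,0,0,0.55],[0,0,0,0,0,0,0.55]]'
python3 -m handwheel '[[0,-0.03,0,0,0,0,0.6],[0,-0.04,0,0,0,0,0.6],[0,0,0,0,0,0,0.75]]'
python3 - <<'E'
from h import *
go(556.5,118.3,85,98.8)
E
```

```text
time: 19.82
tool_pos: [0.5828, 0.4062, 0.0172]
tcp_rot: [-1.129, 1.311, -1.313]
wrist_force: [0.0, 0.6, 0.5]
width: 0.546
time: 20.2
tool_pos: [0.5851, 0.4077, 0.092]
tcp_rot: [-1.12, 1.308, -1.312]
wrist_force: [0.5, 0.2, 0.3]
width: 0.748
t 20.20 q6 0.72 q1 0.57 w 0.748 F [0.5 0.2 0.3]
pos [585.1 407.7  92. ] jaw -8.2 turn [-0.004  1.274 -0.018] (-73.0 deg) alt turn y -1.867 then shift [0.0725 0.007  0.2816]
```

```bash
python3 -m handwheel '[[0,0,0,0,0.16,-0.018,0.75],[0,0,0,0,0.16,0,0.75],[0,0,0,0,0.16,0,0.75],[0,0,0,0,0.16,0,0.75],[0,0,0,0,0.16,0,0.75],[0,0,0,0,0.16,0,0.75],[0,0,0,0,0.16,0,0.75],[0,0,0,0,0.154,0,0.75]]'
python3 -m handwheel '[[0.01,0.001,0.04,0,0,0,0.75],[0.01,0.001,0.04,0,0,0,0.75],[0.01,0.001,0.04,0,0,0,0.75],[0.01,0.001,0.04,0,0,0,0.75],[0.01,0.001,0.04,0,0,0,0.75],[0.01,0,0.04,0,0,0,0.75],[0.01,0,0.04,0,0,0,0.75],[0,0,0,0,0,0,0.75]]'
python3 - <<'E'
from h import *
go(556.5,118.3,3,98.8)
rep("side",.02,.045,yr=(60,480))
E
```

```text
time: 21.2
tool_pos: [0.5814, 0.4052, 0.0855]
tcp_rot: [-0.159, 2.129, -2.159]
wrist_force: [0.9, -0.5, 0.3]
width: 0.752
time: 22.2
tool_pos: [0.5546, 0.1157, 0.0845]
tcp_rot: [-0.161, 2.128, -2.158]
wrist_force: [-0.5, -0.3, 0.5]
width: 0.749
t 22.20 q6 1.60 q1 0.17 w 0.749 F [-0.5 -0.3  0.5]
pos [554.6 115.7  84.5] jaw -81.4 turn [-0.014 -0.003  0.001] (0.2 deg) alt turn y 3.138 then shift [-0.0023  0.0815 -0.0023]
side
px [216. 221.] 388 ctr 554.0 119.6 mean 551.0 121.4 z 27.5 size 90.4 37.0 a 9.1
px [253. 243.] 377 ctr 431.3 115.5 mean 429.1 117.6 z 27.9 size 57.4 56.5 a 56.4
px [217. 271.] 444 ctr 429.6 232.3 mean 428.0 234.4 z 28.0 size 57.1 57.1 a -0.1
px [112. 279.] 653 ctr 581.2 403.9 mean 577.5 406.4 z 32.0 size 90.3 39.3 a 79.3
```

```bash
python3 -m handwheel '[[-0.0015,0.025,-0.0015,-0.014,-0.003,0,0.75],[0,0.03,0,0,0,0,0.75],[0,0.018,0,0,0,0,0.75],[0,0.008,0,0,0,0,0.75],[0,0,0,0,0,0,0.4],[0,0,0,0,0,0,0.2],[0,0,0,0,0,0,0.2],[0,0,0,0,0,0,0.2]]'
python3 -m handwheel '[[0,-0.03,0,0,0,0,0.2],[0,-0.035,0,0,0,0,0.2],[0,-0.02,0,0,0,0,0.2],[0,0,0,0,-0.16,0,0.2],[0,0,0,0,-0.16,0,0.2],[0,0,0,0,-0.16,0,0.2],[0,0,0,0,-0.16,0,0.2],[0,0,0,0,-0.16,0,0.2]]'
python3 -m handwheel '[[0,0,0,0,-0.16,0,0.2],[0,0,0,0,-0.16,0,0.2],[0,0,0,0,-0.16,0,0.2],[0,0,0,0,0,0,0.2]]'
python3 - <<'E'
from h import *
go(506,413.5,85,-8)
E
```

```text
time: 23.25
tool_pos: [0.5577, 0.1196, 0.005]
tcp_rot: [-0.166, 2.14, -2.138]
wrist_force: [0.2, 0.1, 1.3]
width: 0.409
time: 24.25
tool_pos: [0.5568, 0.1194, 0.0893]
tcp_rot: [-0.856, 1.642, -1.642]
wrist_force: [-0.7, 0.4, -0.7]
width: 0.408
time: 24.75
tool_pos: [0.5568, 0.1194, 0.0893]
tcp_rot: [-1.141, 1.308, -1.308]
wrist_force: [0.5, -0.9, -0.6]
width: 0.411
t 24.75 q6 0.30 q1 0.17 w 0.411 F [ 0.5 -0.9 -0.6]
pos [556.8 119.4  89.3] jaw -7.8 turn [-0.     0.004 -0.001] (-0.2 deg) alt turn y -3.138 then shift [-0.2842  0.0043 -0.0913]
```

```bash
python3 -m handwheel '[[-0.0406,0,-0.013,0,0,0,0.2],[-0.0406,0,-0.013,0,0,0,0.2],[-0.0406,0,-0.013,0,0,0,0.2],[-0.0406,0,-0.013,0,0,0,0.2],[-0.0406,0,-0.013,0,0,0,0.2],[-0.0406,0,-0.013,0,0,0,0.2],[-0.0406,0,-0.013,0,0,0,0.2],[0,0.01,0,0,0,0,0.2]]'
python3 -m handwheel '[[0,0.03,0,0,0,0,0.2],[0,0,0,0,0,0,0.2]]'
python3 - <<'E'
from h import *
go(506,413.5,10,-8)
E
```

```text
time: 25.75
tool_pos: [0.5049, 0.4169, 0.0805]
tcp_rot: [-1.138, 1.306, -1.306]
wrist_force: [0.0, -1.0, -1.1]
width: 0.416
time: 26.0
tool_pos: [0.5023, 0.4106, 0.0459]
tcp_rot: [-1.149, 1.31, -1.31]
wrist_force: [-1.4, 0.1, -1.3]
width: 0.41
t 26.00 q6 0.78 q1 0.65 w 0.410 F [-1.4  0.1 -1.3]
pos [502.3 410.6  45.9] jaw -7.8 turn [0.005 0.004 0.005] (-0.2 deg) alt turn y -3.138 then shift [-0.0034  0.0359  0.0033]
```

```bash
python3 -m handwheel '[[-0.002,0.015,0.002,0.004,0,0.004,0.2],[0,0.015,0,0,0,0,0.2],[0,0.005,0,0,0,0,0.2],[0,0,0,0,0,0,0.2],[0,0,0,0,0,0,0.55],[0,0,0,0,0,0,0.55],[0,0,0,0,0,0,0.55]]'
python3 -m handwheel '[[0,-0.03,0,0,0,0,0.6],[0,-0.045,0,0,0,0,0.6],[0,-0.02,0,0,0,0,0.75],[0,0,0,0,0,0,0.75]]'
python3 - <<'E'
from h import *
go(554,-114.8,110,83)
E
```

```text
time: 26.88
tool_pos: [0.5075, 0.4154, 0.015]
tcp_rot: [-1.135, 1.305, -1.306]
wrist_force: [-0.6, 0.8, -0.5]
width: 0.551
time: 27.38
tool_pos: [0.508, 0.4158, 0.1116]
tcp_rot: [-1.131, 1.304, -1.306]
wrist_force: [0.8, 0.6, -0.4]
width: 0.751
t 27.38 q6 0.78 q1 0.65 w 0.751 F [ 0.8  0.6 -0.4]
pos [508.  415.8 111.6] jaw -7.7 turn [-0.     1.559 -0.012] (-89.3 deg) alt turn y -1.583 then shift [-0.1103  0.0016  0.521 ]
```

```bash
python3 -m handwheel '[[0,0,0,0,0.173,-0.012,0.75],[0,0,0,0,0.173,0,0.75],[0,0,0,0,0.173,0,0.75],[0,0,0,0,0.173,0,0.75],[0,0,0,0,0.173,0,0.75],[0,0,0,0,0.173,0,0.75],[0,0,0,0,0.173,0,0.75],[0,0,0,0,0.173,0,0.75]]'
python3 -m handwheel '[[0,0,0,0,0.175,0,0.75],[-0.0092,0,0.0434,0,0,0,0.75],[-0.0092,0,0.0434,0,0,0,0.75],[-0.0092,0,0.0434,0,0,0,0.75],[-0.0092,0,0.0434,0,0,0,0.75],[-0.0092,0,0.0434,0,0,0,0.75],[-0.0092,0,0.0434,0,0,0,0.75],[-0.0092,0,0.0434,0,0,0,0.75]]'
python3 -m handwheel '[[-0.0092,0,0.0434,0,0,0,0.75],[-0.0092,0,0.0434,0,0,0,0.75],[-0.0092,0,0.0434,0,0,0,0.75],[-0.0092,0,0.0434,0,0,0,0.75],[-0.0092,0,0.0434,0,0,0,0.75],[0,0,0,0,0,0,0.75]]'
python3 - <<'E'
from h import *
go(554,-114.8,3,83)
rep("side",.02,.045)
E
```

```text
time: 28.38
tool_pos: [0.5053, 0.4137, 0.1064]
tcp_rot: [-0.053, 2.187, -2.209]
wrist_force: [-0.2, 0.3, 0.4]
width: 0.751
time: 29.38
tool_pos: [0.5319, 0.1037, 0.1095]
tcp_rot: [-0.131, -2.149, 2.167]
wrist_force: [0.0, -0.3, -0.2]
width: 0.746
time: 30.12
tool_pos: [0.5515, -0.118, 0.1114]
tcp_rot: [-0.136, -2.148, 2.164]
wrist_force: [0.0, 1.0, 0.2]
width: 0.75
t 30.12 q6 1.45 q1 -0.25 w 0.750 F [0.  1.  0.2]
pos [ 551.5 -118.   111.4] jaw -97.2 turn [-0.008 -0.004 -0.   ] (0.2 deg) alt turn y 3.138 then shift [-0.0021  0.1084 -0.0035]
side
px [304. 161.] 208 ctr 553.7 -229.6 mean 552.4 -227.5 z 27.9 size 57.3 54.1 a 40.4
px [278. 179.] 287 ctr 550.5 -114.7 mean 548.7 -111.1 z 27.8 size 89.5 36.7 a -6.3
px [250. 203.] 287 ctr 546.2 24.4 mean 533.0 19.3 z 31.8 size 111.5 54.1 a 17.9
px [253. 243.] 364 ctr 430.7 117.1 mean 429.2 118.3 z 28.1 size 56.5 54.5 a -2.1
px [217. 271.] 439 ctr 429.8 233.4 mean 427.9 234.5 z 27.8 size 56.6 55.9 a -6.8
px [112. 279.] 651 ctr 581.5 403.5 mean 577.5 406.4 z 31.9 size 90.8 39.3 a 79.8
px [139. 303.] 741 ctr 482.9 400.3 mean 479.8 405.6 z 32.0 size 97.6 42.3 a -88.2
```

Run:
```python
from h import *
c=optics.read_camera("side");show("s6",c,crop=(60,220,260,370))
c=optics.read_camera("top");show("t6",c,crop=(40,110,240,260))
```

```text
(no output)
```

View pics/s6.png

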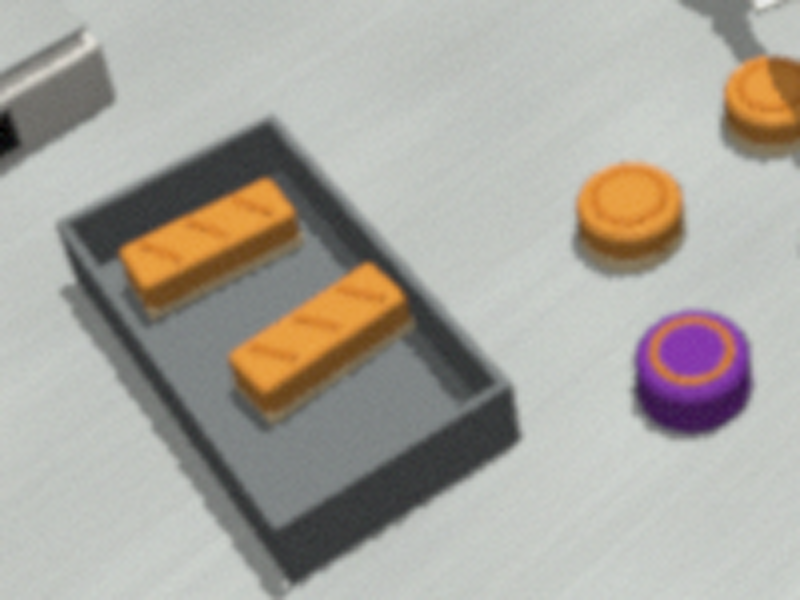

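View pics/t6.png

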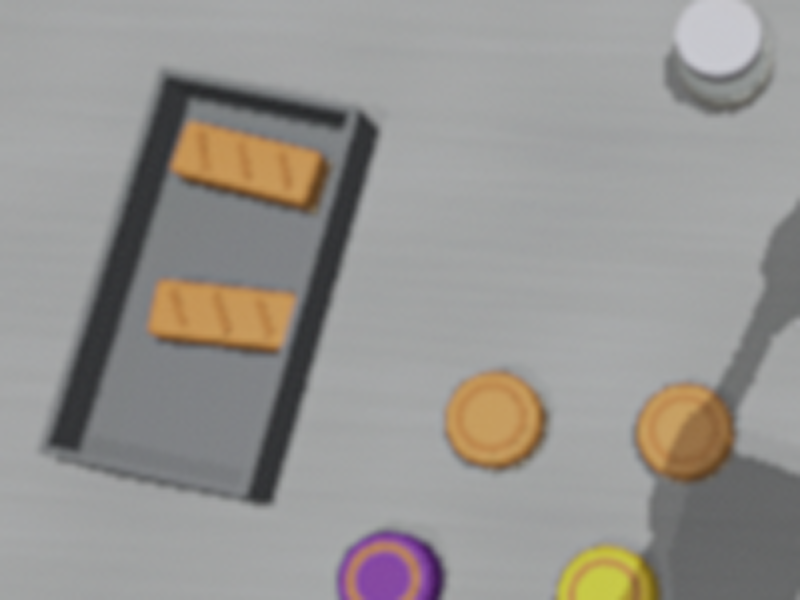

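Bar 2 was set down at (507,415) and later knocked to about (482,402). It is still in the crate, turned ~10° (top crop (222,315)), and bar 3 still fits at the near end. Picking bar 3.

```bash
python3 -m handwheel '[[-0.001,0.035,-0.002,-0.008,-0.004,0,0.75],[-0.001,0.04,-0.001,0,0,0,0.75],[0,0.022,0,0,0,0,0.75],[0,0.01,0,0,0,0,0.75],[0,0,0,0,0,0,0.4],[0,0,0,0,0,0,0.2],[0,0,0,0,0,0,0.2],[0,0,0,0,0,0,0.2]]'
python3 -m handwheel '[[0,-0.035,0,0,0,0,0.2],[0,-0.04,0,0,0,0,0.2],[0,-0.035,0,0,0,0,0.2],[0,0,0,0,0,0,0.2]]'
python3 - <<'E'
from h import *
go(425.5,424.5,110,-8)
c=rep("side",.02,.045,yr=(300,480));c=rep("top",.02,.045,yr=(300,480))
c=optics.read_camera("top");H=hsv(c);br=(H[...,0]>4)&(H[...,0]<24)&(H[...,1]>90)
n,l,s,ce=cv2.connectedComponentsWithStats(br.astype(np.uint8))
for i in range(1,n):
    if s[i,4]>100 and 60<ce[i][0]<130 and 130<ce[i][1]<230:
        v,u=np.nonzero(l==i);P=cast(c,np.c_[u,v],.033);print(cv2.minAreaRect((P[:,:2]*1000).astype(np.float32)))
E
```

```text
time: 31.28
tool_pos: [0.5561, -0.1133, 0.0075]
tcp_rot: [-0.134, -2.163, 2.162]
wrist_force: [0.5, 0.3, 0.7]
width: 0.41
time: 31.78
tool_pos: [0.558, -0.114, 0.1206]
tcp_rot: [-0.141, -2.164, 2.167]
wrist_force: [0.0, 0.2, -0.8]
width: 0.413
t 31.77 q6 1.44 q1 -0.25 w 0.413 F [ 0.   0.2 -0.8]
pos [ 558.  -114.   120.6] jaw -96.8 turn [-0.009 -1.55  -0.009] (88.8 deg) alt turn y 1.592 then shift [-0.5148  0.0106 -0.2062]
side
px [112. 279.] 655 ctr 580.6 403.7 mean 577.3 406.7 z 32.0 size 90.8 39.8 a 79.3
px [139. 303.] 740 ctr 483.4 401.4 mean 479.7 405.5 z 32.1 size 94.4 39.4 a 87.8
top
px [102. 151.] 522 ctr 584.3 404.6 mean 582.3 401.5 z 32.7 size 92.2 36.4 a 79.3
px [ 95. 188.] 504 ctr 486.0 404.6 mean 485.2 404.7 z 32.8 size 86.9 36.1 a 87.7
((581.9423828125, 400.9914245605469), (96.32787322998047, 37.953792572021484), 79.75116729736328)
((484.67333984375, 404.029296875), (85.74691772460938, 37.49185562133789), 87.60092163085938)
```

```bash
python3 -m handwheel '[[0,0,0,-0.009,-0.172,-0.009,0.2],[0,0,0,0,-0.172,0,0.2],[0,0,0,0,-0.172,0,0.2],[0,0,0,0,-0.172,0,0.2],[0,0,0,0,-0.172,0,0.2],[0,0,0,0,-0.172,0,0.2],[0,0,0,0,-0.172,0,0.2],[0,0,0,0,-0.172,0,0.2]]'
python3 -m handwheel '[[0,0,0,0,-0.174,0,0.2],[-0.0396,0,-0.0159,0,0,0,0.2],[-0.0396,0,-0.0159,0,0,0,0.2],[-0.0396,0,-0.0159,0,0,0,0.2],[-0.0396,0,-0.0159,0,0,0,0.2],[-0.0396,0,-0.0159,0,0,0,0.2],[-0.0396,0,-0.0159,0,0,0,0.2],[-0.0396,0,-0.0159,0,0,0,0.2]]'
python3 -m handwheel '[[-0.0396,0,-0.0159,0,0,0,0.2],[-0.0396,0,-0.0159,0,0,0,0.2],[-0.0396,0,-0.0159,0,0,0,0.2],[-0.0396,0,-0.0159,0,0,0,0.2],[-0.0396,0,-0.0159,0,0,0,0.2],[-0.0396,0.02,-0.0159,0,0,0,0.2],[0,0.02,0,0,0,0,0.2],[0,0,0,0,0,0,0.2]]'
python3 - <<'E'
from h import *
go(426.8,424.5,10,-8)
E
```

```text
time: 32.92
tool_pos: [0.5533, -0.1128, 0.114]
tcp_rot: [-1.049, 1.445, -1.42]
wrist_force: [0.2, -0.6, -0.2]
width: 0.409
time: 33.92
tool_pos: [0.4812, 0.1775, 0.1175]
tcp_rot: [-1.141, 1.322, -1.301]
wrist_force: [0.5, 0.3, -0.6]
width: 0.408
time: 34.92
tool_pos: [0.4187, 0.423, 0.078]
tcp_rot: [-1.147, 1.32, -1.303]
wrist_force: [-0.0, -0.4, -1.6]
width: 0.408
t 34.92 q6 0.87 q1 0.74 w 0.408 F [-0.  -0.4 -1.6]
pos [418.7 423.   78. ] jaw -7.9 turn [ 0.012  0.001 -0.002] (-0.1 deg) alt turn y -3.140 then shift [-0.0026  0.068   0.0078]
```

```bash
python3 -m handwheel '[[-0.0015,0,0.007,0.012,0,-0.002,0.2],[0,0.015,0,0,0,0,0.2],[0,0.015,0,0,0,0,0.2],[0,0,0,0,0,0,0.2]]'
python3 - <<'E'
from h import *
go(426.8,424.5,10,-8)
E
```

```text
time: 35.42
tool_pos: [0.4276, 0.4247, 0.0502]
tcp_rot: [-1.135, 1.311, -1.31]
wrist_force: [-1.7, -1.0, -1.4]
width: 0.413
t 35.42 q6 0.88 q1 0.74 w 0.413 F [-1.7 -1.  -1.4]
pos [427.6 424.7  50.2] jaw -8.0 turn [-0.003 -0.    -0.003] (0.0 deg) alt turn y 3.142 then shift [ 0.0003  0.0402 -0.0007]
```

```bash
python3 -m handwheel '[[0,0.015,0,0,0,0,0.2],[0,0.015,0,0,0,0,0.2],[0,0.006,0,0,0,0,0.2],[0,0.002,0,0,0,0,0.2],[0,0,0,0,0,0,0.48],[0,0,0,0,0,0,0.48],[0,0,0,0,0,0,0.48]]'
python3 -m handwheel '[[0,-0.03,0,0,0,0,0.48],[0,-0.045,0,0,0,0,0.48],[0,-0.02,0,0,0,0,0.9],[0,0,0,0,0,0,0.9]]'
python3 - <<'E'
from h import *
go(433,230,100,110)
rep("side",.02,.045)
E
```

```text
time: 36.3
tool_pos: [0.4294, 0.427, 0.015]
tcp_rot: [-1.13, 1.309, -1.309]
wrist_force: [-0.5, 1.6, -0.1]
width: 0.478
time: 36.8
tool_pos: [0.4297, 0.4271, 0.1115]
tcp_rot: [-1.126, 1.309, -1.308]
wrist_force: [0.2, 0.0, 0.4]
width: 0.879
t 36.80 q6 0.88 q1 0.74 w 0.879 F [0.2 0.  0.4]
pos [429.7 427.1 111.5] jaw -8.0 turn [-0.002  1.083 -0.014] (-62.0 deg) alt turn y -2.059 then shift [0.0643 0.0115 0.1864]
side
px [304. 161.] 209 ctr 554.1 -230.4 mean 551.9 -227.7 z 28.1 size 57.6 55.3 a 39.7
px [249. 203.] 285 ctr 546.6 24.7 mean 533.9 20.3 z 32.5 size 110.1 52.0 a 16.5
px [253. 243.] 371 ctr 430.6 116.5 mean 429.0 117.8 z 27.8 size 57.4 55.4 a 68.4
px [217. 271.] 439 ctr 429.6 232.6 mean 428.1 234.7 z 27.8 size 55.8 55.5 a -89.8
px [107. 282.] 483 ctr 582.7 414.1 mean 579.9 417.4 z 31.9 size 69.2 38.6 a 80.5
px [131. 308.] 440 ctr 483.6 419.9 mean 481.3 424.6 z 32.1 size 57.3 37.6 a 87.5
px [148. 323.] 814 ctr 427.0 422.9 mean 424.2 425.5 z 32.3 size 90.4 39.0 a 82.5
```

All three bars lie in the long crate. Rounds next.

```bash
python3 - <<'E'
from h import *
go(432.5,230.3,100,-8)
E
python3 -m handwheel '[[0.039,0,0.006,0,0,-0.013,1],[0.039,0,0.006,0,0,0,1],[0.039,0,0.006,0,0,0,1],[0.039,0,0.006,0,0,0,1],[0.039,0,0.006,0,0,0,1],[0,0.02,0,0,0,0,1],[0,0.02,0,0,0,0,1],[0,0,0,0,0,0,1]]'
python3 - <<'E'
from h import *
go(432.5,230.3,3,-8)
E
```

```text
t 36.85 q6 0.88 q1 0.74 w 0.899 F [-0.7  0.5 -0.1]
pos [428.6 426.2 109.5] jaw -8.0 turn [-0.006  0.001 -0.007] (-0.0 deg) alt turn y -3.141 then shift [0.1934 0.0095 0.0311]
time: 37.85
tool_pos: [0.4281, 0.2268, 0.0666]
tcp_rot: [-1.149, 1.308, -1.318]
wrist_force: [0.3, -0.4, -0.3]
width: 1.001
t 37.85 q6 0.59 q1 0.44 w 1.001 F [ 0.3 -0.4 -0.3]
pos [428.1 226.8  66.6] jaw -8.0 turn [0.001 0.    0.011] (-0.0 deg) alt turn y -3.141 then shift [-0.0041  0.0636  0.0039]
```

```bash
python3 -m handwheel '[[-0.003,0.025,0.003,0,0,0.008,1],[0,0.025,0,0,0,0,1],[0,0.008,0,0,0,0,1],[0,0.004,0,0,0,0,1],[0,0,0,0,0,0,0.6],[0,0,0,0,0,0,0.3],[0,0,0,0,0,0,0.3],[0,0,0,0,0,0,0.3]]'
python3 -m handwheel '[[0,-0.035,0,0,0,0,0.3],[0,-0.04,0,0,0,0,0.3],[0,-0.03,0,0,0,0,0.3],[0,0,0,0,0,0,0.3]]'
python3 - <<'E'
from h import *
go(483,-379,110,0)
E
```

```text
time: 38.85
tool_pos: [0.4356, 0.2313, 0.0096]
tcp_rot: [-1.134, 1.307, -1.313]
wrist_force: [-2.4, -1.0, 6.1]
width: 0.677
time: 39.35
tool_pos: [0.4371, 0.232, 0.1168]
tcp_rot: [-1.127, 1.304, -1.313]
wrist_force: [-0.2, 0.0, -1.7]
width: 0.677
t 39.35 q6 0.58 q1 0.44 w 0.677 F [-0.2  0.  -1.7]
pos [437.1 232.  116.8] jaw -8.0 turn [-0.012 -0.139 -0.005] (8.0 deg) alt turn y 3.003 then shift [0.611  0.0068 0.0459]
```

```bash
python3 -m handwheel '[[0,0,0,-0.012,-0.139,-0.005,0.3],[0.0436,0,0.0033,0,0,0,0.3],[0.0436,0,0.0033,0,0,0,0.3],[0.0436,0,0.0033,0,0,0,0.3],[0.0436,0,0.0033,0,0,0,0.3],[0.0436,0,0.0033,0,0,0,0.3],[0.0436,0,0.0033,0,0,0,0.3],[0.0436,0,0.0033,0,0,0,0.3]]'
python3 -m handwheel '[[0.0436,0,0.0033,0,0,0,0.3],[0.0436,0,0.0033,0,0,0,0.3],[0.0436,0,0.0033,0,0,0,0.3],[0.0436,0,0.0033,0,0,0,0.3],[0.0436,0,0.0033,0,0,0,0.3],[0.0436,0,0.0033,0,0,0,0.3],[0.0436,0,0.0033,0,0,0,0.3],[0,0.0,0,0,0,0,0.3]]'
python3 - <<'E'
from h import *
go(483,-379,14,0)
E
```

```text
time: 40.35
tool_pos: [0.4565, -0.0756, 0.1127]
tcp_rot: [-1.217, 1.214, -1.208]
wrist_force: [0.8, 0.2, -0.5]
width: 0.674
time: 41.35
tool_pos: [0.48, -0.3821, 0.1134]
tcp_rot: [-1.216, 1.215, -1.21]
wrist_force: [0.8, 0.5, -1.4]
width: 0.675
t 41.35 q6 -0.70 q1 -0.71 w 0.675 F [ 0.8  0.5 -1.4]
pos [ 480.  -382.1  113.4] jaw -0.2 turn [ 0.007 -0.003  0.003] (0.2 deg) alt turn y 3.138 then shift [-0.0031  0.0994  0.003 ]
```

```bash
python3 -m handwheel '[[-0.002,0.03,0.002,0.007,0,0.003,0.3],[0,0.03,0,0,0,0,0.3],[0,0.025,0,0,0,0,0.3],[0,0.012,0,0,0,0,0.3],[0,0,0,0,0,0,0.3],[0,0,0,0,0,0,0.3]]'
python3 - <<'E'
from h import *
go(483,-379,14,0)
E
```

```text
time: 42.1
tool_pos: [0.4829, -0.3778, 0.0187]
tcp_rot: [-1.209, 1.208, -1.21]
wrist_force: [0.5, -0.4, -0.5]
width: 0.676
t 42.10 q6 -0.70 q1 -0.70 w 0.676 F [ 0.5 -0.4 -0.5]
pos [ 482.9 -377.8   18.7] jaw 0.0 turn [-0.001  0.     0.001] (-0.0 deg) alt turn y -3.141 then shift [0.0012 0.0047 0.0001]
```

Next round: the one at (433,114).

```bash
python3 -m handwheel '[[0,0.004,0,0,0,0,0.3],[0,0,0,0,0,0,0.3],[0,0,0,0,0,0,0.8],[0,0,0,0,0,0,0.8],[0,-0.03,0,0,0,0,0.8],[0,-0.04,0,0,0,0,0.8],[0,-0.025,0,0,0,0,1],[0,0,0,0,0,0,1]]'
python3 - <<'E'
from h import *
go(434,114.5,110,0)
rep("side",.02,.045,yr=(-560,200))
E
```

```text
time: 43.1
tool_pos: [0.4841, -0.3792, 0.1119]
tcp_rot: [-1.209, 1.204, -1.215]
wrist_force: [-0.3, -0.0, -0.3]
width: 1.002
t 43.10 q6 -0.70 q1 -0.71 w 1.002 F [-0.3 -0.  -0.3]
pos [ 484.1 -379.2  111.9] jaw -0.0 turn [-0.005 -0.     0.004] (0.0 deg) alt turn y 3.141 then shift [-0.4937  0.0019 -0.0501]
side
px [356. 146.] 146 ctr 479.2 -370.6 mean 479.6 -379.6 z 33.4 size 72.7 58.1 a -67.0
px [304. 161.] 209 ctr 554.9 -229.2 mean 551.9 -227.4 z 28.3 size 54.5 54.4 a -49.2
px [249. 203.] 300 ctr 547.4 25.2 mean 533.5 20.3 z 32.4 size 110.5 50.8 a 15.8
px [253. 243.] 376 ctr 430.8 115.5 mean 428.9 117.7 z 27.9 size 56.8 56.4 a 74.5
```

```bash
python3 -m handwheel '[[-0.0411,0,-0.0042,-0.005,0,0.004,1],[-0.0411,0,-0.0042,0,0,0,1],[-0.0411,0,-0.0042,0,0,0,1],[-0.0411,0,-0.0042,0,0,0,1],[-0.0411,0,-0.0042,0,0,0,1],[-0.0411,0,-0.0042,0,0,0,1],[-0.0411,0,-0.0042,0,0,0,1],[-0.0411,0,-0.0042,0,0,0,1]]'
python3 -m handwheel '[[-0.0411,0,-0.0042,0,0,0,1],[-0.0411,0,-0.0042,0,0,0,1],[-0.0411,0,-0.0042,0,0,0,1],[-0.0411,0,-0.0042,0,0,0,1],[0,0.03,0,0,0,0,1],[0,0.02,0,0,0,0,1],[0,0,0,0,0,0,1]]'
python3 - <<'E'
from h import *
go(433.5,114.5,3,0)
E
```

```text
time: 44.15
tool_pos: [0.447, -0.0474, 0.1082]
tcp_rot: [-1.212, 1.217, -1.203]
wrist_force: [-0.2, 0.1, 0.3]
width: 1.0
time: 45.02
tool_pos: [0.4283, 0.1152, 0.0576]
tcp_rot: [-1.216, 1.219, -1.202]
wrist_force: [0.2, 0.1, 0.8]
width: 0.999
t 45.02 q6 0.20 q1 0.20 w 0.999 F [0.2 0.1 0.8]
pos [428.3 115.2  57.6] jaw 0.0 turn [ 0.012  0.    -0.002] (-0.0 deg) alt turn y -3.141 then shift [0.0007 0.0546 0.0052]
```

```bash
python3 -m handwheel '[[0.0007,0.025,0.004,0.01,0,-0.002,1],[0,0.02,0,0,0,0,1],[0,0.008,0,0,0,0,1],[0,0.002,0,0,0,0,1],[0,0,0,0,0,0,0.6],[0,0,0,0,0,0,0.3],[0,0,0,0,0,0,0.3],[0,0,0,0,0,0,0.3]]'
python3 -m handwheel '[[0,-0.035,0,0,0,0,0.3],[0,-0.04,0,0,0,0,0.3],[0,-0.03,0,0,0,0,0.3],[0,0,0,0,0,0,0.3]]'
python3 - <<'E'
from h import *
go(483,-469,110,0)
E
```

```text
time: 46.02
tool_pos: [0.4364, 0.1152, 0.0068]
tcp_rot: [-1.203, 1.205, -1.211]
wrist_force: [-0.8, -1.2, 6.3]
width: 0.677
time: 46.52
tool_pos: [0.4379, 0.1155, 0.1136]
tcp_rot: [-1.198, 1.202, -1.213]
wrist_force: [0.2, -0.0, -1.4]
width: 0.677
t 46.52 q6 0.20 q1 0.20 w 0.677 F [ 0.2 -0.  -1.4]
pos [437.9 115.5 113.6] jaw -0.0 turn [-0.012 -0.    -0.003] (0.0 deg) alt turn y 3.142 then shift [0.5845 0.0036 0.0451]
```

```bash
python3 -m handwheel '[[0.045,0,0.0035,-0.01,0,-0.003,0.3],[0.045,0,0.0035,0,0,0,0.3],[0.045,0,0.0035,0,0,0,0.3],[0.045,0,0.0035,0,0,0,0.3],[0.045,0,0.0035,0,0,0,0.3],[0.045,0,0.0035,0,0,0,0.3],[0.045,0,0.0035,0,0,0,0.3],[0.045,0,0.0035,0,0,0,0.3]]'
python3 -m handwheel '[[0.045,0,0.0035,0,0,0,0.3],[0.045,0,0.0035,0,0,0,0.3],[0.045,0,0.0035,0,0,0,0.3],[0.045,0,0.0035,0,0,0,0.3],[0.045,0,0.0035,0,0,0,0.3],[0,0,0,0,0,0,0.3],[0,0.025,0,0,0,0,0.3],[0,0,0,0,0,0,0.3]]'
python3 - <<'E'
from h import *
go(483,-469,12,0)
E
```

```text
time: 47.52
tool_pos: [0.462, -0.2459, 0.1088]
tcp_rot: [-1.214, 1.215, -1.206]
wrist_force: [0.5, 0.2, -0.9]
width: 0.678
time: 48.52
tool_pos: [0.4782, -0.4669, 0.0817]
tcp_rot: [-1.213, 1.219, -1.201]
wrist_force: [-0.2, 0.7, -1.5]
width: 0.678
t 48.52 q6 -0.81 q1 -0.81 w 0.678 F [-0.2  0.7 -1.5]
pos [ 478.2 -466.9   81.7] jaw 0.0 turn [ 0.01   0.    -0.005] (-0.0 deg) alt turn y -3.142 then shift [0.0021 0.0697 0.0048]
```

```bash
python3 -m handwheel '[[0.002,0,0.004,0.01,0,-0.005,0.3],[0,0.025,0,0,0,0,0.3],[0,0.025,0,0,0,0,0.3],[0,0.015,0,0,0,0,0.3],[0,0.002,0,0,0,0,0.3],[0,0,0,0,0,0,0.3]]'
python3 - <<'E'
from h import *
go(483,-469,12,0)
E
```

```text
time: 49.28
tool_pos: [0.4856, -0.473, 0.0202]
tcp_rot: [-1.21, 1.201, -1.218]
wrist_force: [-0.1, 0.6, -1.1]
width: 0.677
t 49.27 q6 -0.81 q1 -0.81 w 0.677 F [-0.1  0.6 -1.1]
pos [ 485.6 -473.    20.2] jaw 0.0 turn [-0.006  0.     0.007] (-0.0 deg) alt turn y -3.142 then shift [-0.004   0.0082 -0.0026]
```

Then open, rise, and go for the last round at (556.5,-231).

```bash
python3 -m handwheel '[[-0.003,0.006,-0.002,0,0,0,0.3],[0,0.001,0,0,0,0,0.3],[0,0,0,0,0,0,0.75],[0,0,0,0,0,0,0.75],[0,-0.03,0,0,0,0,0.75],[0,-0.04,0,0,0,0,0.75],[0,-0.025,0,0,0,0,1],[0,0,0,0,0,0,1]]'
python3 - <<'E'
from h import *
go(556.5,-230.8,110,90)
rep("side",.02,.045,30,yr=(-560,-200))
E
```

```text
time: 50.28
tool_pos: [0.4843, -0.4709, 0.1108]
tcp_rot: [-1.21, 1.197, -1.222]
wrist_force: [0.0, -0.4, -1.5]
width: 1.004
t 50.27 q6 -0.81 q1 -0.81 w 1.004 F [ 0.  -0.4 -1.5]
pos [ 484.3 -470.9  110.8] jaw -0.0 turn [-1.700e-02  1.571e+00  1.000e-03] (-90.0 deg) alt turn y -1.571 then shift [-0.0722  0.0008 -0.2401]
side
px [369. 136.] 177 ctr 493.0 -472.1 mean 484.9 -461.2 z 32.3 size 81.6 41.7 a -59.6
px [356. 146.] 139 ctr 470.5 -378.1 mean 479.0 -380.1 z 34.1 size 77.2 45.5 a -12.5
px [304. 161.] 214 ctr 553.6 -229.2 mean 551.7 -227.4 z 28.1 size 57.4 57.2 a 32.6
```

```bash
python3 -m handwheel '[[0,0,0,-0.012,0.1745,0,1],[0,0,0,0,0.1745,0,1],[0,0,0,0,0.1745,0,1],[0,0,0,0,0.1745,0,1],[0,0,0,0,0.1745,0,1],[0,0,0,0,0.1745,0,1],[0,0,0,0,0.1745,0,1],[0,0,0,0,0.1745,0,1]]'
python3 -m handwheel '[[0,0,0,0,0.1745,0,1],[-0.012,0,-0.04,0,0,0,1],[-0.012,0,-0.04,0,0,0,1],[-0.012,0,-0.04,0,0,0,1],[-0.012,0,-0.04,0,0,0,1],[-0.012,0,-0.04,0,0,0,1],[-0.012,0,-0.04,0,0,0,1],[0,0,0,0,0,0,1]]'
python3 -m handwheel '[[0,0.025,0,0,0,0,1],[0,0.025,0,0,0,0,1],[0,0,0,0,0,0,1]]'
python3 - <<'E'
from h import *
go(556.5,-230.8,3,90)
E
```

```text
time: 51.32
tool_pos: [0.4814, -0.4678, 0.1044]
tcp_rot: [-0.191, 2.136, -2.139]
wrist_force: [-0.3, 0.7, 0.2]
width: 1.002
time: 52.32
tool_pos: [0.5536, -0.2257, 0.1031]
tcp_rot: [0.015, -2.215, 2.222]
wrist_force: [0.5, -0.5, -0.3]
width: 1.0
time: 52.7
tool_pos: [0.5508, -0.2286, 0.0517]
tcp_rot: [0.015, -2.212, 2.217]
wrist_force: [-0.6, 0.4, -0.0]
width: 1.002
t 52.70 q6 1.15 q1 -0.43 w 1.002 F [-0.6  0.4 -0. ]
pos [ 550.8 -228.6   51.7] jaw -90.0 turn [-0.002 -0.     0.014] (0.0 deg) alt turn y 3.141 then shift [-0.0057  0.0487  0.0022]
```

```bash
python3 -m handwheel '[[-0.004,0.02,0.002,0,0,0.012,1],[0,0.018,0,0,0,0,1],[0,0.006,0,0,0,0,1],[0,0.002,0,0,0,0,1],[0,0,0,0,0,0,0.6],[0,0,0,0,0,0,0.3],[0,0,0,0,0,0,0.3],[0,0,0,0,0,0,0.3]]'
python3 -m handwheel '[[0,-0.035,0,0,0,0,0.3],[0,-0.04,0,0,0,0,0.3],[0,-0.03,0,0,0,0,0.3],[0,0,0,0,0,0,0.3]]'
python3 - <<'E'
from h import *
go(549,-424,110,90)
E
```

```text
time: 53.7
tool_pos: [0.5588, -0.2318, 0.0108]
tcp_rot: [0.007, 2.211, -2.225]
wrist_force: [-1.6, -0.1, 5.3]
width: 0.674
time: 54.2
tool_pos: [0.5598, -0.2319, 0.1175]
tcp_rot: [0.013, 2.207, -2.224]
wrist_force: [0.0, -0.5, -0.5]
width: 0.673
t 54.20 q6 1.14 q1 -0.43 w 0.673 F [ 0.  -0.5 -0.5]
pos [ 559.8 -231.9  117.5] jaw -90.0 turn [-0.008  0.    -0.012] (-0.0 deg) alt turn y -3.141 then shift [0.0108 0.0075 0.1921]
```

```bash
python3 -m handwheel '[[0.002,0,0.0384,-0.008,0,-0.012,0.3],[0.002,0,0.0384,0,0,0,0.3],[0.002,0,0.0384,0,0,0,0.3],[0.002,0,0.0384,0,0,0,0.3],[0.002,0,0.0384,0,0,0,0.3],[0,0.025,0,0,0,0,0.3],[0,0.025,0,0,0,0,0.3],[0,0,0,0,0,0,0.3]]'
python3 - <<'E'
from h import *
go(549,-424,14,90)
E
```

```text
time: 55.2
tool_pos: [0.5439, -0.4202, 0.0586]
tcp_rot: [0.015, -2.224, 2.204]
wrist_force: [-0.4, -0.1, -1.5]
width: 0.677
t 55.20 q6 0.88 q1 -0.69 w 0.677 F [-0.4 -0.1 -1.5]
pos [ 543.9 -420.2   58.6] jaw -90.0 turn [ 0.009 -0.     0.014] (0.0 deg) alt turn y 3.141 then shift [-0.0051  0.0446  0.0038]
```

```bash
python3 -m handwheel '[[-0.003,0.015,0.003,0.008,0,0.012,0.3],[0,0.018,0,0,0,0,0.3],[0,0.008,0,0,0,0,0.3],[0,0.004,0,0,0,0,0.3],[0,0,0,0,0,0,0.3],[0,0,0,0,0,0,0.75],[0,0,0,0,0,0,0.75],[0,0,0,0,0,0,0.75]]'
python3 -m handwheel '[[0,-0.03,0,0,0,0,0.75],[0,-0.04,0,0,0,0,0.75],[0,-0.04,0,0,0,0,0.7],[0,0,0,0,0,0,0.7]]'
python3 - <<'E'
from h import *
go(675,1.5,130,76.5)
c=optics.read_camera("top");show("t7",c);c=optics.read_camera("side");show("s7",c)
E
```

```text
time: 56.2
tool_pos: [0.5507, -0.4262, 0.02]
tcp_rot: [0.007, 2.211, -2.225]
wrist_force: [0.5, 0.0, 0.1]
width: 0.749
time: 56.7
tool_pos: [0.5525, -0.4276, 0.1351]
tcp_rot: [0.014, 2.202, -2.228]
wrist_force: [0.6, -0.3, 0.4]
width: 0.696
t 56.70 q6 0.88 q1 -0.69 w 0.696 F [ 0.6 -0.3  0.4]
pos [ 552.5 -427.6  135.1] jaw -90.0 turn [-0.01   0.236 -0.014] (-13.5 deg) alt turn y -2.906 then shift [-0.0189  0.0051 -0.4459]
```

View pics/t7.png

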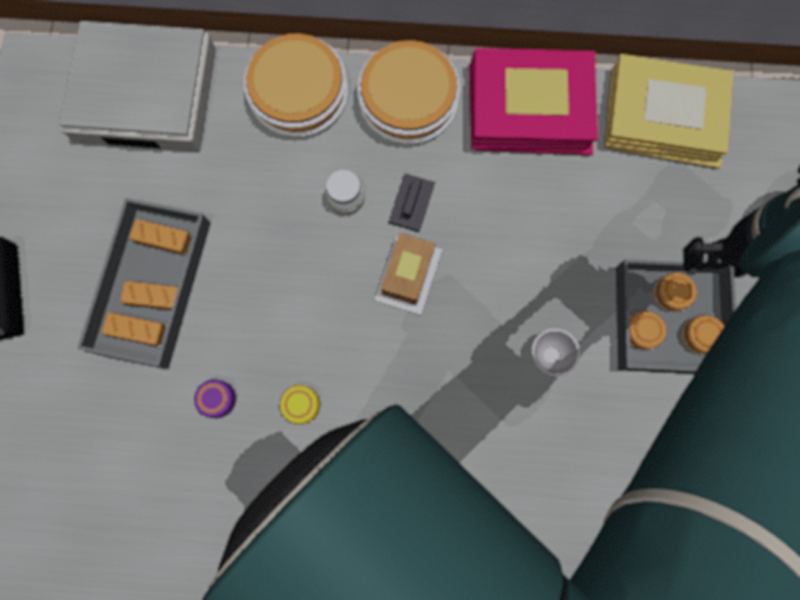

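View pics/s7.png

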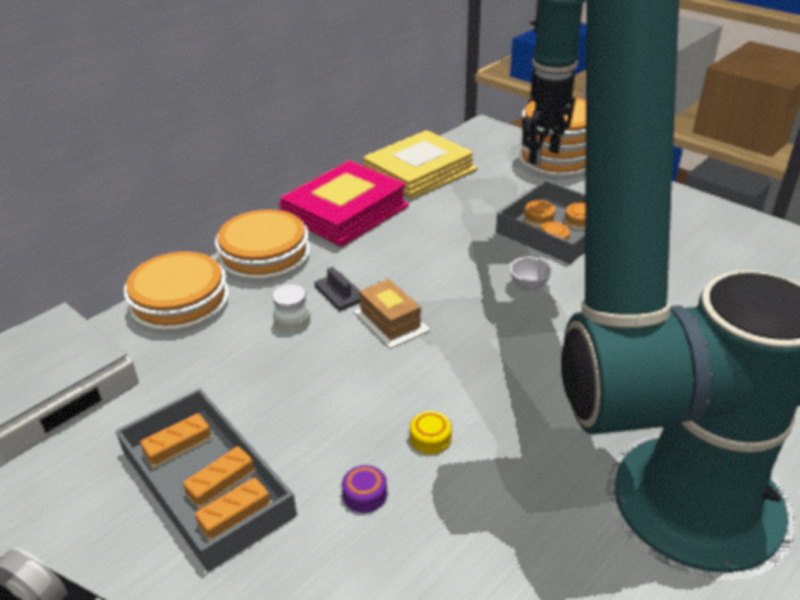

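All bars and rounds are in their crates; pile at (408,270) top view, weight at (411,202). Now a precise check of pile against board and of the weight.

Run:
```python
from h import *
for nm in("top","side"):
    c=optics.read_camera(nm);W=cloud(c);H=hsv(c)
    near=(abs(W[...,0]-.555)<.09)&(abs(W[...,1])<.08)&(c["z_map"]>0)
    # board: bright, unsaturated, top height 6
    for thr in (185,200):
        m=near&(W[...,2]>.0035)&(W[...,2]<.012)&(H[...,1]<35)&(H[...,2]>thr*0.85)
        v,u=np.nonzero(m)
        if len(u)>20:
            P=cast(c,np.c_[u,v],.006)[:,:2]*1000
            # coordinates in board frame about (555,0), angle -13.5
            a=np.radians(-13.5);B=(P-[555,0])@np.array([[np.cos(a),-np.sin(a)],[np.sin(a),np.cos(a)]])
            print(nm,"board",len(u),np.percentile(B,[1,99],axis=0).round(1))
    for lo,hi,z in((.045,.056,.050),):
        m=near&(W[...,2]>lo)&(W[...,2]<hi)
        v,u=np.nonzero(m);P=cast(c,np.c_[u,v],z)[:,:2]*1000
        B=(P-[555,0])@np.array([[np.cos(a),-np.sin(a)],[np.sin(a),np.cos(a)]])
        print(nm,"carton top",len(u),np.percentile(B,[1,99],axis=0).round(1), cv2.minAreaRect(P.astype(np.float32)))
    m=(abs(W[...,0]-.675)<.08)&(abs(W[...,1])<.06)&(W[...,2]>.008)&(W[...,2]<.05)&(H[...,2]<130)&(W[...,0]>.62)
    bar=m&(W[...,2]>.03);pl=m&(W[...,2]<.018)
    for k,mm,z in(("bar",bar,.04),("plate",pl,.012)):
        v,u=np.nonzero(mm);P=cast(c,np.c_[u,v],z)[:,:2]*1000
        print(nm,k,len(u),cv2.minAreaRect(P.astype(np.float32)))
```

```text
top board 262 [[-57.5 -40.3]
 [ 55.2  36.8]]
top board 213 [[-56.7 -39.3]
 [ 54.   34.7]]
top carton top 946 [[-46.7 -29.3]
 [ 48.2  29.4]] ((555.6979370117188, -0.3349647521972656), (60.36503601074219, 97.05553436279297), 77.36986541748047)
top bar 139 ((675.0995483398438, 2.3673105239868164), (14.47807788848877, 65.42337799072266), 76.55647277832031)
top plate 527 ((676.69580078125, 2.100017547607422), (53.57606887817383, 90.8868408203125), 76.73319244384766)
side board 193 [[-80.9 -84.1]
 [ 54.1  75.8]]
side board 142 [[-82.  -85.4]
 [ 54.4  79.1]]
side carton top 572 [[-52.  -30.6]
 [ 45.9  30.9]] ((551.2229614257812, 1.3698234558105469), (63.396026611328125, 101.66714477539062), 76.6075439453125)
side bar 98 ((666.738525390625, 6.191310882568359), (17.996917724609375, 71.46074676513672), 75.81138610839844)
side plate 249 ((670.2618408203125, 4.467456817626953), (53.15660858154297, 93.9208755493164), 76.75091552734375)
```

```bash
python3 -m handwheel '[[0,0,0,-0.008,0.118,-0.01,0.5],[0,0,0,0,0.117,0,0.5],[-0.0017,0,-0.0405,0,0,0,0.5],[-0.0017,0,-0.0405,0,0,0,0.5],[-0.0017,0,-0.0405,0,0,0,0.5],[-0.0017,0,-0.0405,0,0,0,0.5],[-0.0017,0,-0.0405,0,0,0,0.5],[-0.0017,0,-0.0405,0,0,0,0.5]]'
python3 -m handwheel '[[-0.0017,0,-0.0405,0,0,0,0.5],[-0.0017,0,-0.0405,0,0,0,0.5],[-0.0017,0,-0.0405,0,0,0,0.5],[-0.0017,0,-0.0405,0,0,0,0.5],[-0.0017,0,-0.0405,0,0,0,0.5],[0,0,0,0,0,0,0.5],[0,0.03,0,0,0,0,0.5],[0,0,0,0,0,0,0.5]]'
python3 - <<'E'
from h import *
go(674.7,2,18,76.6)
E
```

```text
time: 57.9
tool_pos: [0.6151, -0.1896, 0.1276]
tcp_rot: [-0.239, -2.097, 2.09]
wrist_force: [0.1, 0.2, -0.6]
width: 0.501
time: 58.9
tool_pos: [0.6678, 0.0032, 0.0958]
tcp_rot: [-0.233, -2.093, 2.089]
wrist_force: [-0.2, 0.4, -0.7]
width: 0.506
t 58.90 q6 1.77 q1 -0.03 w 0.506 F [-0.2  0.4 -0.7]
pos [667.8   3.2  95.8] jaw -103.5 turn [ 0.    -0.001  0.013] (0.1 deg) alt turn y 3.140 then shift [-0.007   0.0778 -0.0005]
```

```bash
python3 -m handwheel '[[-0.005,0.02,0,0,0,0.012,0.5],[0,0.02,0,0,0,0,0.5],[0,0,0,0,0,0,0.5],[0,0,0,0,0,0,0.5]]' 80
python3 - <<'E'
from h import *
go(674.7,2,18,76.6)
E
```

```text
time: 59.4
tool_pos: [0.6764, 0.0024, 0.0604]
tcp_rot: [-0.256, -2.101, 2.098]
wrist_force: [0.1, 0.6, 0.1]
width: 0.501
t 59.40 q6 1.77 q1 -0.03 w 0.501 F [0.1 0.6 0.1]
pos [676.4   2.4  60.4] jaw -103.5 turn [ 0.002 -0.001 -0.007] (0.1 deg) alt turn y 3.140 then shift [0.0016 0.0424 0.0008]
```

```bash
python3 -m handwheel '[[0,0.02,0.0005,0.001,0,-0.004,0.5],[0,0.015,0,0,0,0,0.5],[0,0.004,0,0,0,0,0.5],[0,0,0,0,0,0,0.5],[0,0,0,0,0,0,0.5]]'
python3 - <<'E'
from h import *
go(674.7,2,18,76.6)
c=optics.read_camera("side");show("s8",c,crop=(180,140,300,230))
E
```

```text
time: 60.02
tool_pos: [0.6769, 0.0022, 0.0216]
tcp_rot: [-0.252, -2.1, 2.098]
wrist_force: [0.8, 0.4, -0.3]
width: 0.5
t 60.02 q6 1.77 q1 -0.03 w 0.500 F [ 0.8  0.4 -0.3]
pos [676.9   2.2  21.6] jaw -103.4 turn [ 0.001 -0.001 -0.004] (0.0 deg) alt turn y 3.141 then shift [0.0021 0.0036 0.0007]
```

View pics/s8.png

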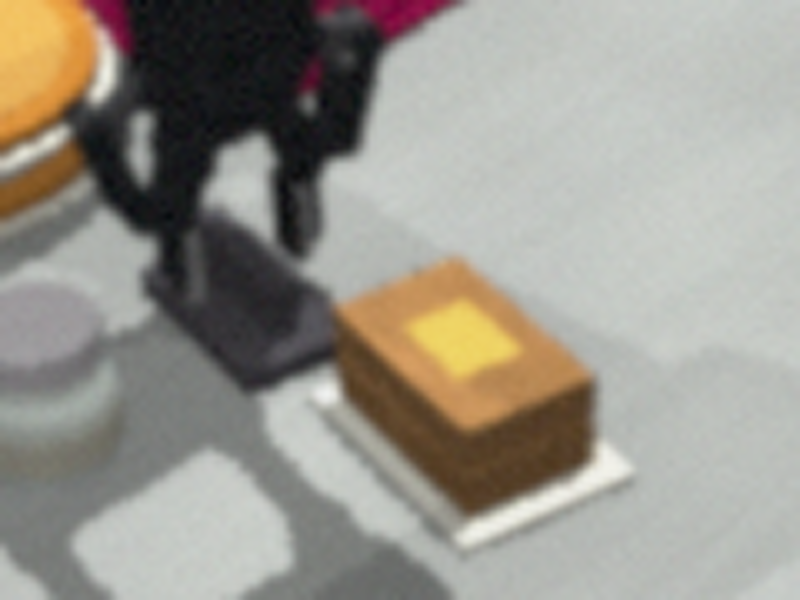

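Fingers straddle the grip bar and the pile is flush (crop (460,370)). Gripping.

```bash
python3 -m handwheel '[[0.002,0.003,0.0005,0,0,-0.003,0.5],[0,0,0,0,0,0,0.5],[0,0,0,0,0,0,0.2],[0,0,0,0,0,0,0],[0,0,0,0,0,0,0],[0,0,0,0,0,0,0]]' 80
python3 -m handwheel '[[0,-0.02,0,0,0,0,0],[0,-0.03,0,0,0,0,0],[0,-0.03,0,0,0,0,0],[0,0,0,0,0,0,0],[0,0,0,0,0,0,0]]'
python3 - <<'E'
from h import *
go(554.3,-0.5,100,76.5)
E
```

```text
time: 60.82
tool_pos: [0.6746, 0.0021, 0.0185]
tcp_rot: [-0.248, -2.099, 2.096]
wrist_force: [-0.9, -0.2, 2.2]
width: 0.146
time: 61.45
tool_pos: [0.6732, 0.0021, 0.0969]
tcp_rot: [-0.246, -2.097, 2.095]
wrist_force: [0.2, 1.0, -7.0]
width: 0.142
t 61.45 q6 1.77 q1 -0.03 w 0.142 F [ 0.2  1.  -7. ]
pos [673.2   2.1  96.9] jaw -103.5 turn [0.001 0.001 0.002] (-0.0 deg) alt turn y -3.141 then shift [ 0.115  -0.0031  0.0303]
```

```bash
python3 -m handwheel '[[0.023,0,0.006,0,0,0,0],[0.023,0,0.006,0,0,0,0],[0.023,0,0.006,0,0,0,0],[0.023,0,0.006,0,0,0,0],[0.023,0,0.006,0,0,0,0],[0,0,0,0,0,0,0],[0,0.012,0,0,0,0,0],[0,0,0,0,0,0,0]]'
python3 - <<'E'
from h import *
go(554.3,-0.5,69,76.5)
c=optics.read_camera("side");show("s9",c,crop=(190,140,310,230))
E
```

```text
time: 62.45
tool_pos: [0.5545, -0.0003, 0.084]
tcp_rot: [-0.244, -2.097, 2.094]
wrist_force: [-0.6, -0.1, -5.5]
width: 0.142
t 62.45 q6 1.76 q1 -0.05 w 0.142 F [-0.6 -0.1 -5.5]
pos [ 5.545e+02 -3.000e-01  8.400e+01] jaw -103.5 turn [0.001 0.001 0.003] (-0.0 deg) alt turn y -3.141 then shift [0.0002 0.015  0.0003]
```

View pics/s9.png

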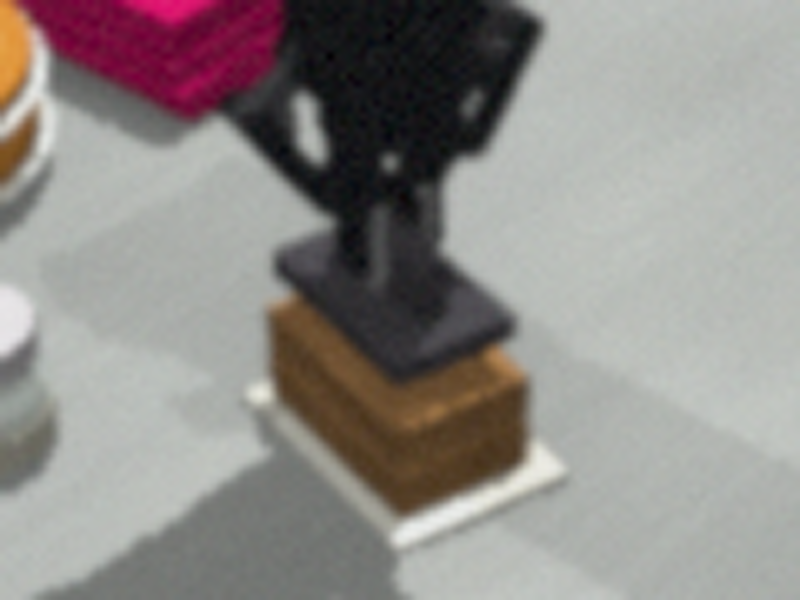

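The weight hangs level and in line above the pile.

```bash
python3 -m handwheel '[[0,0.006,0,0,0,0.002,0],[0,0.005,0,0,0,0,0],[0,0.0025,0,0,0,0,0],[0,0,0,0,0,0,0],[0,0,0,0,0,0,0]]'
python3 - <<'E'
from h import *
go(554.3,-0.5,68.5,76.5)
E
```

```text
time: 63.12
tool_pos: [0.5557, -0.0003, 0.0728]
tcp_rot: [-0.25, -2.099, 2.097]
wrist_force: [-0.1, -0.2, -5.6]
width: 0.146
t 63.12 q6 1.76 q1 -0.05 w 0.146 F [-0.1 -0.2 -5.6]
pos [ 5.557e+02 -3.000e-01  7.280e+01] jaw -103.5 turn [ 0.001  0.001 -0.003] (-0.0 deg) alt turn y -3.141 then shift [0.0014 0.0043 0.0005]
```

```bash
python3 -m handwheel '[[0.001,0.003,0,0,0,-0.002,0],[0,0.0015,0,0,0,0,0],[0,0,0,0,0,0,0],[0,0,0,0,0,0,0]]'
python3 - <<'E'
from h import *
go(554.3,-0.5,68.5,76.5)
E
```

```text
time: 63.62
tool_pos: [0.5545, -0.0001, 0.0685]
tcp_rot: [-0.248, -2.098, 2.096]
wrist_force: [-3.4, 0.2, 1.1]
width: 0.147
t 63.62 q6 1.76 q1 -0.05 w 0.147 F [-3.4  0.2  1.1]
pos [ 5.545e+02 -1.000e-01  6.850e+01] jaw -103.5 turn [ 0.001  0.001 -0.   ] (-0.0 deg) alt turn y -3.141 then shift [ 0.0001 -0.      0.0005]
```

Weight carried by the pile now; release, rise and back off to the left.

```bash
python3 -m handwheel '[[0,0,0,0,0,0,0.35],[0,0,0,0,0,0,0.45],[0,0,0,0,0,0,0.5],[0,-0.02,0,0,0,0,0.5],[0,-0.03,0,0,0,0,0.5],[0,-0.04,0,0,0,0,0.5],[0,-0.04,0,0,0,0,0.5],[0,0,0,0,0,0,0.5]]' 40
python3 -m handwheel '[[0.01,0,-0.04,0,0,0,0.5],[0.01,0,-0.04,0,0,0,0.5],[0.01,0,-0.04,0,0,0,0.5],[0.01,0,-0.04,0,0,0,0.5],[0.01,0,-0.04,0,0,0,0.5],[0.01,0,-0.04,0,0,0,0.5],[0,0,0,0,0,0,0.5],[0,0,0,0,0,0,0.5]]'
python3 - <<'E'
from h import *
for nm in("top","side"):
    c=optics.read_camera(nm);show(nm[0]+"10",c);W=cloud(c);H=hsv(c)
    near=(abs(W[...,0]-.555)<.09)&(abs(W[...,1])<.08)&(c["z_map"]>0)
    for k,lo,hi,z in(("bar",.08,.096,.09),("plate",.056,.068,.062),("carton",.045,.054,.05)):
        v,u=np.nonzero(near&(W[...,2]>lo)&(W[...,2]<hi))
        P=cast(c,np.c_[u,v],z)[:,:2]*1000
        r=cv2.minAreaRect(P.astype(np.float32));print(nm,k,len(u),np.round(r[0],1),np.round(r[1],1),round(r[2],1))
E
```

```text
time: 64.62
tool_pos: [0.5578, -0.0004, 0.2028]
tcp_rot: [-0.258, -2.103, 2.099]
wrist_force: [0.4, 0.9, -0.6]
width: 0.504
time: 65.62
tool_pos: [0.5514, 0.2467, 0.1971]
tcp_rot: [-0.245, -2.097, 2.097]
wrist_force: [-0.3, 0.1, -0.7]
width: 0.499
top bar 166 [555.9  -0. ] [14.1 64.9] 76.3
top plate 639 [556.7  -0. ] [54.  90.9] 76.5
top carton 132 [ 5.553e+02 -1.000e-01] [60.2 96.8] 77.1
side bar 125 [550.4   4.2] [19.2 72.7] 73.9
side plate 335 [551.4   2.2] [58.  97.4] 76.7
side carton 147 [544.5  22.4] [109.6  58.8] 19.4
```

View pics/t10.png

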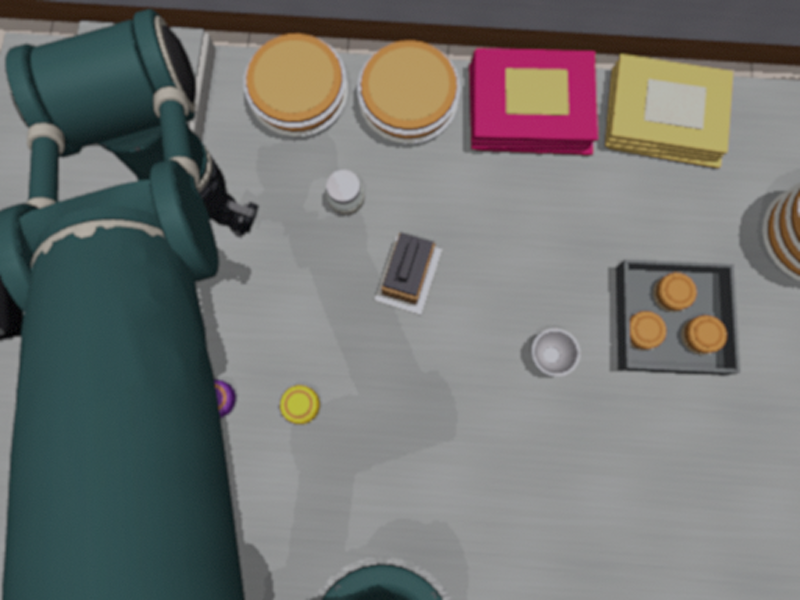

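View pics/s10.png

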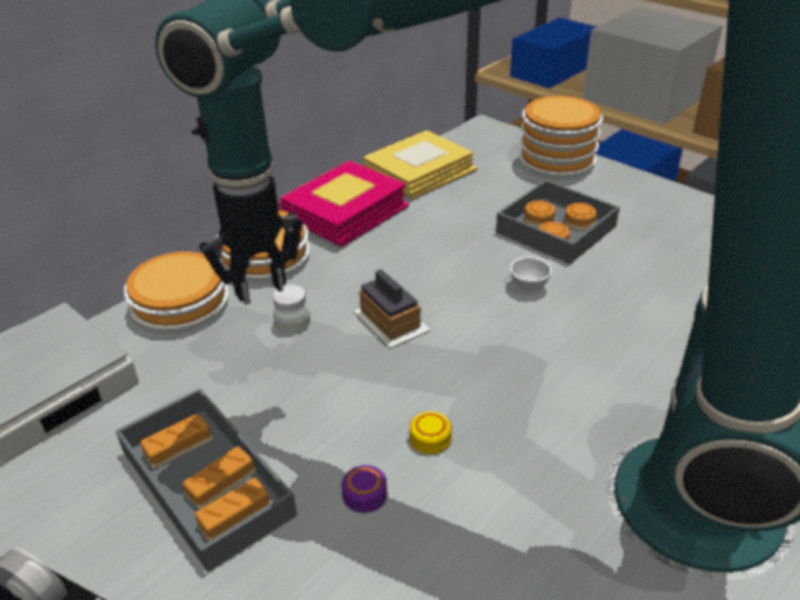

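All rounds are in the square crate (top (677,320)), the bars in the long crate (side (205,475)), and the pile with weight sits centred on the board (top (408,267)). The jar and bowl stand where they were, so I hand it in.

```bash
python3 -c "
from workcell import workorder
print(workorder.finish_job())"
```

```text
the job is handed in; nothing more can be done
None
```

The job is done and handed in at about 66 s of the 208 s allowed. `finish_job` gives no verdict, so the checks below are my own.

- **Cakes:** All three bars are in the long crate and all three rounds are in the square crate. Bar 2 was knocked about 25 mm and turned about 6° after I set it down. It stayed in the crate, so I placed bar 3 clear of it.
- **Pile:** Both cartons present are stacked on the board. The top camera puts the upper carton within about 1 mm and 1° of the board. The lower carton, measured before it was covered, read up to 2 mm off in y.
- **Weight:** It lies flat with its grip bar up, within about 1 mm and 1° of the top carton. It was placed after the pile was complete.
- **Left alone:** The jar, bowl and the purple and yellow look-alikes still stand where they started in the last pictures.
- **Disagreement:** The side camera reads everything about 2–5 mm lower in x and up to about 4 mm higher in y than the top camera. Its weight and pile readings are offset the same way, so I relied on the top camera and arm readings. Its final reading of the carton edges was unusable because the weight hid them.

I saw no grip slackening, and the wrist force readings I took stayed below about 8 N.

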